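# Pack and close the sample-pot carrier

### The arm

A 6-joint arm with a two-finger parallel gripper is mounted at the origin on the work surface. World frame = base frame: x ahead of the robot, y to its left, z up, the work surface at z = 0. Lengths are in m, angles in degrees, forces in N, time in s.
With the tool pointing down it reaches from about 0.4 to 0.825 m from the base axis. Payload 7 kg.
Tool frame: the origin (TCP) lies midway between the tips of the shut fingers; the grasp point (between the pads) lies 19 mm behind it (r.grip_depth is the distance from the TCP to the grasp point, in m); z points along the fingers, y is the line along which they close (so a half turn about z gives the same grasp; the last joint's range is limited). The gripper opens to 88 mm and grips with 3 to 60 N. Pads are 19 mm wide; open, the fingers measure 130 mm over their backs; the gripper's body (78 mm by 193 mm) begins 47 mm behind the grasp point.
Start: joints at [93.111, 20.546, 0.682, 0, -70.136, -16.507], TCP at [0.156, 0.657, 0.227] pointing down, gripper open.
Joint ranges: [-176.03, 176.03], [-82.01, 121.73], [-58.28, 71.71], [-173.87, 95.51], [-174.79, -0.11], [-173.66, 173.66]. Speed limits (degrees/s): [136.94, 136.94, 172.46, 180, 180, 180].

### API

Orientations are given as [roll, pitch, yaw] about the fixed x, y, z axes, in that order (R = Rz(yaw) Ry(pitch) Rx(roll)).
In Python, from plant import r, capture, close_job, search_frame, outline_of gives the robot as it stands.
- The arm moves only by the shell command python3 -m creep 'ROWS' [FORCE]. ROWS is JSON, a list of rows, each a list of 7 numbers: the finger opening in mm, from 0 to 87.6, then the shift along the world's x, y, z in units of 25 mm (1.0 is 25 mm), then the turn, a rotation vector about the world's x, y, z in degrees. In form: [[hand, x, y, z, ax, ay, az], ...]. A call has 1 to 8 rows; each row shifts and turns the commanded pose from where the row before left it; what a row does not reach is not made up. A row lasts 1/12 s, in which the tool goes at most 41.7 mm and 7.16 degrees, less where a joint would pass 70% of its speed; a pose out of reach is approached as far as the arm can. A call is refused whole if a number of a shift passes 1 or a number of a turn 7.16, either way. A call with a gripper value outside its range is refused whole. The fingers move at their own pace and stop on an object; FORCE is the grip in N (left out, the last holds). Time passes only in rows, so rows that do not move let the fingers close. It gives the time, the measured TCP pose, the force, the opening and the grip force at its end, in the units of the state.
- r.get_state(): the state, without advancing time (a new reading comes with each control period).
- capture(name): name is "side" or "top" or "wrist"; returns a dict with "frame" (420x560x3 uint8, red, green, blue), "K" (3x3 intrinsics, pixels), "k1" (the pictures are not rectified: a ray, as slopes to the right and down, at radius r is drawn at 1 + k1 r^2 times it, then the intrinsics apply), "origin" and "rotation" of the camera in the world. Camera axes: x right, y down, z forward; pixel columns grow to the right and rows downward; lengths in m; the calibration is good to about 2 mm. A picture is of the moment at which its call begins. There is no depth.
- close_job(): hands the job in; it is judged then, once.
Trained networks look in a picture, given as the dict that the camera call returned (one of the last four; its "shot" number tells which), for a name from the list of things; names that differ only in an ending like _2 or _b are one class to them, and where a whole thing is asked for, a point or a joint stands for the part that bears it (a point fixed in the world has none). Each returns a list of dicts, best first, with "conf" (0 to 1); they miss things now and then, are a little off and sometimes report something else, mostly with a low value. They report only what shows in the picture. A call takes as long as a camera call. They do not tell look-alikes from the thing itself.
- search_frame(picture, target): "bbox" ([left, top, right, bottom] in pixels, round what is visible of it).
- outline_of(picture, target): "region" (420x560 bool, what is visible of it) and "bbox" ([left, top, right, bottom] in pixels, round what is visible of it).
The state is a dict: "time_s": time; "joints": joint angles; "qd": joint speeds; "joint_torque": joint torques, N m; "tcp_pos": TCP position; "eef_rot": TCP orientation; "contact_force": force on the tool from outside, world axes, zero at the start; "moment": the same for the moment, N m; "gripper_width": finger opening in m; "gripper_force": force on a finger pad.
Only numpy, scipy, OpenCV 4.12 (cv2) and the standard library are available. Lean on these libraries where they do the work, as an engineer would, in place of code of your own. Each camera call takes 0.05 s, during which the arm holds its last target. There are 200 camera calls.

### The job

Pack the samples for collection: stand every steel pot upright in the grey carrier, one to a compartment, and set a black cover on each so that it sits level with its plug down in the mouth and its flange on the rim. Only when all the pots are in and covered, swing the carrier's carry handle up and over as far as it goes and leave it there. Also hang the metal tag by its eye on the slanted peg of the stand, and leave the other things on the bench where they are.

Things in the scene. Friction and masses are not known exactly. Their poses are not given: they have to be found in the camera images.
- carrier: fixed grey open carrier 90 (x) x 245 (y) x 30 mm tall with 5 mm walls and a 5 mm floor; two dividers across make three compartments, each 80 x 75 mm inside, centred at y = -80, 0 and +80 mm. Origin at the centre of the underside on the table; its y axis runs along the row, its -x side faces the robot. Side lugs reach 62 mm up.
- handle (a joint): carry handle of the carrier, a U of 10 mm bar, arms 274 mm apart, hinged on a line along the carrier's y, 50 mm above its origin, arm length 150 mm. 0 = folded level towards the robot (carrier -x), pi/2 = straight up, end stop 1.7. Friction (0.22 N m) holds it wherever left; starts at 0 to 0.35. When up, its crossbar is 200 mm above the table, over the pots.
- handle_grip (a point): middle of the handle's crossbar, a black round sleeve 16 mm thick and 110 mm long parallel to the carrier's y axis, 150 mm from the hinge line
- pot0: open stainless-steel sample pot, a plain straight cylinder 56 mm outside diameter, 80 mm tall, wall 4 mm (mouth 48 mm), about 160 g; origin at the centre of its underside, z up. Two or three of the pots are present (absent ones read None). All pots are alike.
- pot1: open stainless-steel sample pot, a plain straight cylinder 56 mm outside diameter, 80 mm tall, wall 4 mm (mouth 48 mm), about 160 g; origin at the centre of its underside, z up. Two or three of the pots are present (absent ones read None). All pots are alike.
- pot2: open stainless-steel sample pot, a plain straight cylinder 56 mm outside diameter, 80 mm tall, wall 4 mm (mouth 48 mm), about 160 g; origin at the centre of its underside, z up. Two or three of the pots are present (absent ones read None). All pots are alike.
- cover0: loose black cover, all alike, three, so one may be spare. From below: a plug 41 mm across, 8 mm high, that drops into a pot's mouth; a flange 62 mm across, 5 mm thick, that rests on the rim; a round knob 24 mm across, 28 mm tall. About 50 g. Origin at the centre of the plug's underside, z up to the knob; seated, 72 mm above the pot's origin. Starts plug down on the table.
- cover1: loose black cover, all alike, three, so one may be spare. From below: a plug 41 mm across, 8 mm high, that drops into a pot's mouth; a flange 62 mm across, 5 mm thick, that rests on the rim; a round knob 24 mm across, 28 mm tall. About 50 g. Origin at the centre of the plug's underside, z up to the knob; seated, 72 mm above the pot's origin. Starts plug down on the table.
- cover2: loose black cover, all alike, three, so one may be spare. From below: a plug 41 mm across, 8 mm high, that drops into a pot's mouth; a flange 62 mm across, 5 mm thick, that rests on the rim; a round knob 24 mm across, 28 mm tall. About 50 g. Origin at the centre of the plug's underside, z up to the knob; seated, 72 mm above the pot's origin. Starts plug down on the table.
- tag: flat dark steel tag plate 100 (x) x 45 (y) x 6 mm, about 50 g, with one round eye of 28 mm diameter, centred 30 mm from the plate's centre towards +x, and an upright grip block 26 (x) x 14 (y) mm and 20 mm tall on its upper face, centred 22 mm from the centre towards -x; origin at the centre of the underside, z normal to the plate. Starts flat on the table.
- tag_eye (a point): centre of the tag's eye (tag frame 30, 0, 3 mm)
- stand: fixed grey tag stand: foot 80 x 100 x 14 mm (from 28 mm in front of the origin to 52 mm behind it), upright 20 x 34 mm and 195 mm tall whose front face (-x) lies over the origin. Origin on the table; its front (-x) faces roughly the robot.
- peg: round steel peg on the stand's front face, 10 mm diameter, 55 mm long; origin at its root on the face, 180 mm above the table; its z axis runs along the peg to its free tip, leaning 40 degrees from vertical towards the stand's front (-x); its y axis is level
- wellplate: white multiwell plate, 85 x 127 x 13 mm; bystander, leave it; origin at the centre of its underside
- pen: ballpoint pen, 145 x 11 x 11 mm; bystander, leave it; origin at the centre of its underside
- calculator: black calculator, 130 x 75 x 15 mm; bystander, leave it; origin at the centre of its underside
- bottle: white plastic bottle, 64 x 64 x 150 mm; bystander, leave it; origin at the centre of its underside
Mind the look-alikes: they are no part of the job. Of the things shaped like the tag, the steel one is meant.

How it is judged:
By the outcome, as a careful person would: the job done as asked, in the order asked, and still so for the second after the job is handed in, with the robot touching nothing.
Of pot0, pot1, pot2 only 2 to 3 are there at a start; the rules pass over those that are not, and their reading is None.
At some moment in a run one of cover0, cover1, cover2, tag may be knocked a few centimetres aside while the robot is not near it.
It also fails if it takes over 210 s, if anything falls off the work surface, if the arm or the gripper's body presses on something with over 40 N, if the wrist force passes 120 N, or if a joint passes its speed limit or range.

## Working session

There is one attempt and no reset: what is moved stays moved. The work goes in short steps, Python scripts to look and compute and a shell command to move; the robot and the scene stay as the last step left them, time stands still between calls to the robot, and variables do not carry over. Pictures are saved under pics/ and viewed, at most 14 in all, crops included, and the job is handed in when it is done.

```bash
ls; mkdir -p pics; python3 - <<'E'
from plant import r, capture, search_frame
import cv2
print(r.get_state())
for n in ["side","top"]:
    c=capture(n); cv2.imwrite(f"pics/{n}0.png",c["frame"][:,:,::-1])
    print(n,c["K"],c["k1"],c["origin"],c["rotation"])
    for t in ["carrier","handle_grip","pot0","cover0","tag","stand","peg","bottle","wellplate","calculator","pen"]:
        print(t,[([round(float(v)) for v in d["bbox"]],round(d["conf"],2)) for d in search_frame(c,t)][:5])
E
```

```text
pics
{'time_s': 0.0, 'joints': array([ 9.31120462e+01,  2.05910205e+01,  6.31052981e-01, -2.18378018e-02,
       -7.01357525e+01, -1.65070375e+01]), 'qd': array([-0.01293895, -0.02832331,  0.09625208,  0.00031835,  0.08524018,
        0.01665485]), 'joint_torque': array([ 1.48743202e-03, -5.82717061e+01,  2.93052274e+01,  6.99721947e+00,
        6.83462567e-03, -1.49993011e-04]), 'tcp_pos': array([0.15627462, 0.6561269 , 0.22560131]), 'eef_rot': array([ 1.79902392e+02, -7.51754006e-03, -1.34024224e+01]), 'contact_force': array([0.72561061, 1.42385439, 0.36884839]), 'moment': array([ 0.03748247, -0.08977276,  0.00927898]), 'gripper_force': 0.0, 'gripper_width': 0.08777707294179257}
side [[395.52150005   0.         282.69775495]
 [  0.         395.52150005 209.82063035]
 [  0.           0.           1.        ]] -0.10640833087710558 [ 0.03787858 -0.7131346   0.81394323] [-128.85721467    0.58287311  -29.84361458]
carrier [([262, 191, 359, 268], 0.85)]
handle_grip [([265, 193, 349, 268], 0.63)]
pot0 [([240, 157, 258, 181], 0.92), ([350, 327, 381, 369], 0.91), ([255, 173, 273, 205], 0.8)
[... 707 characters left out ...]
7565e+02  7.71784950e-02 -9.06862923e+01]
carrier [([225, 170, 322, 240], 0.97)]
handle_grip [([227, 183, 323, 240], 0.75)]
pot0 [([394, 228, 421, 249], 0.89), ([143, 200, 166, 225], 0.86), ([189, 204, 213, 228], 0.77), ([178, 254, 199, 274], 0.26)]
cover0 [([179, 253, 198, 275], 0.74), ([360, 240, 382, 260], 0.61)]
tag [([125, 294, 156, 310], 0.82), ([188, 157, 205, 182], 0.61), ([190, 203, 211, 230], 0.4)]
stand [([362, 159, 405, 198], 0.78)]
peg [([148, 229, 156, 274], 0.72)]
bottle [([90, 182, 119, 204], 0.72), ([225, 184, 321, 242], 0.27), ([150, 229, 156, 274], 0.21)]
wellplate []
calculator [([422, 186, 447, 227], 0.65), ([362, 239, 381, 260], 0.48)]
pen [([146, 229, 156, 271], 0.59)]
```

View pics/side0.png

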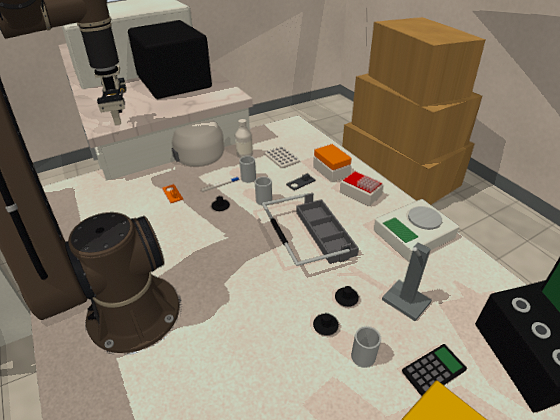

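View pics/top0.png

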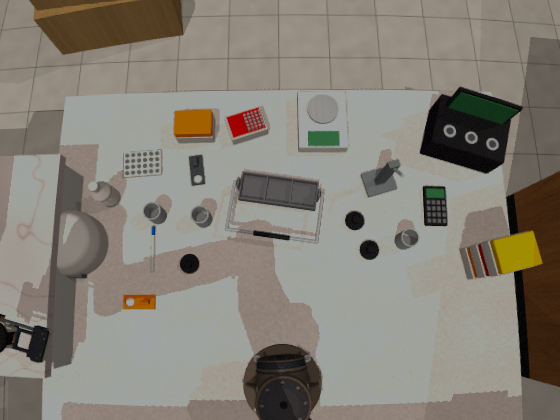

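```bash
cat > h.py <<'E'
import numpy as np, cv2
from scipy.spatial.transform import Rotation as R
from scipy.optimize import minimize
from plant import r, capture, search_frame, outline_of
def proj(c,P):
    P=np.atleast_2d(P); q=(P-c["origin"])@R.from_euler("xyz",c["rotation"],degrees=True).as_matrix()
    s=q[:,:2]/q[:,2:]; s=s*(1+c["k1"]*(s**2).sum(1,keepdims=True))
    return s@np.diag([c["K"][0][0],c["K"][1][1]])+np.array([c["K"][0][2],c["K"][1][2]])
def back(c,uv,z):
    K=c["K"]; d=(np.array(uv,float)-[K[0][2],K[1][2]])/[K[0][0],K[1][1]]; s=d.copy()
    for _ in range(20): s=d/(1+c["k1"]*(s@s))
    v=R.from_euler("xyz",c["rotation"],degrees=True).as_matrix()@np.array([*s,1])
    return c["origin"]+v*(z-c["origin"][2])/v[2]
def box(x0,x1,y0,y1,z0,z1): return np.array([[x,y,z] for x in(x0,x1) for y in(y0,y1) for z in(z0,z1)])/1e3
def cyl(d,z0,z1,x=0,y=0):
    a=np.linspace(0,2*np.pi,32,endpoint=False)
    return np.array([[x+d/2*np.cos(t),y+d/2*np.sin(t),z] for t in a for z in(z0,z1)])/1e3
M={"pot":[cyl(56,0,80)],"cover":[cyl(62,8,13),cyl(24,13,41),cyl(41,0,8)],
 "tag":[box(-50,50,-22.5,22.5,0,6),box(-35,-9,-7,7,6,26)],
 "stand":[box(-28,52,-50,50,0,14),box(0,20,-17,17,0,195)]}
S=4
def render(c,parts,p,win):
    m=np.zeros(((win[3]-win[1])*S,(win[2]-win[0])*S),np.uint8)
    Rz=R.from_euler("z",p[2],degrees=True).as_matrix()
    for h in parts:
        uv=(proj(c,h@Rz.T+[p[0],p[1],p[3] if len(p)>3 else 0])+.5-win[:2])*S
        cv2.fillConvexPoly(m,cv2.convexHull(np.round(uv*16).astype(np.int32)),1,shift=4)
    return m
def fit(parts,obs,x0,yaws=(0,),useyaw=False):
    """obs: list of (cam,mask). returns (x,y,yaw),mean IoU"""
    best=None
    W=[]
    for c,m in obs:
        ys,xs=np.nonzero(m); w=np.array([xs.min()-12,ys.min()-12,xs.max()+13,ys.max()+13]); w=np.clip(w,0,[560,420,560,420])
        W.append((c,w,cv2.resize(m[w[1]:w[3],w[0]:w[2]].astype(np.uint8),None,fx=S,fy=S,interpolation=cv2.INTER_NEAREST)))
    def cost(v,y):
        p=(v[0]/1e3,v[1]/1e3,v[2] if useyaw else y); s=0
        for c,w,m in W:
            a=render(c,parts,p,w); s+=(a&m).sum()/max(1,(a|m).sum())
        return -s/len(W)
    for y in yaws:
        v0=[x0[0]*1e3,x0[1]*1e3]+([y] if useyaw else [])
        sim=np.array([v0]+[np.array(v0)+d for d in np.eye(len(v0))*([15,15,15][:len(v0)])])
        o=minimize(cost,v0,args=(y,),method="Nelder-Mead",options=dict(initial_simplex=sim,xatol=.1,fatol=1e-4))
        if best is None or o.fun<best[1]: best=(o.x,o.fun)
    return np.round(best[0],1),round(-best[1],3)
def masks(c,n,k=5): return [(d["region"],d["conf"],np.array(d["bbox"])) for d in outline_of(c,n)][:k]
E
python3 - <<'E'
from h import *
C={n:capture(n) for n in("side","top")}
for name in ["pot","cover","tag","stand"]:
    A={n:masks(C[n],name+("0" if name in("pot","cover") else "")) for n in C}
    yaw=name in("tag","stand")
    for m,cf,b in A["top"]:
        p=back(C["top"],[(b[0]+b[2])/2,(b[1]+b[3])/2],.02)
        # match in side by projection
        q=proj(C["side"],p+[0,0,.02])[0]
        ds=[(np.hypot(*((bb[:2]+bb[2:])/2-q)),mm) for mm,_,bb in A["side"]]
        obs=[(C["top"],m)]
        if ds and min(d for d,_ in ds)<25: obs.append((C["side"],min(ds,key=lambda t:t[0])[1]))
        yw=range(-180,180,45) if name=="tag" else ((-40,-20,0,20,40) if yaw else (0,))
        print(name,round(cf,2),b.round(),"rough",p.round(3)[:2],len(obs),fit(M[name],obs,p,yw,yaw), "topfit",fit(M[name],obs[:1],p,yw,yaw))
# carrier rough from top corners
for uv,z in [((244,172),.03),((320,180),.03),((316,209),.03),((238,201),.03)]: print(back(C["top"],uv,z).round(3))
f=C["top"]["frame"]
a=cv2.resize(f[145:195,170:230],None,fx=6,fy=6,interpolation=cv2.INTER_CUBIC)
b=cv2.resize(f[280:330,110:170],None,fx=6,fy=6,interpolation=cv2.INTER_CUBIC)
d=cv2.resize(f[160:245,220:330],(720,556),interpolation=cv2.INTER_CUBIC)
t=cv2.resize(np.hstack([a,b]),(720,300))
cv2.imwrite("pics/crop1.png",t[:,:,::-1]); cv2.imwrite("pics/carrier1.png",d[:,:,::-1])
E
```

```text
pot 0.83 [142. 200. 168. 223.] rough [0.524 0.393] 2 (array([516. , 391.2]), np.float64(0.898)) topfit (array([514.6, 388.1]), np.float64(0.883))
pot 0.67 [188. 205. 212. 228.] rough [0.506 0.251] 2 (array([503. , 243.6]), np.float64(0.88)) topfit (array([503.1, 242.3]), np.float64(0.931))
pot 0.58 [395. 226. 421. 251.] rough [ 0.429 -0.4  ] 2 (array([ 425.6, -386.1]), np.float64(0.94)) topfit (array([ 426.3, -387.4]), np.float64(0.95))
cover 0.85 [362. 239. 381. 260.] rough [ 0.395 -0.283] 2 (array([ 398.1, -275. ]), np.float64(0.909)) topfit (array([ 397.8, -275.1]), np.float64(0.882))
cover 0.75 [349. 210. 366. 230.] rough [ 0.488 -0.242] 2 (array([ 490.8, -235.3]), np.float64(0.871)) topfit (array([ 491. , -236.9]), np.float64(0.929))
cover 0.7 [179. 255. 202. 275.] rough [0.355 0.277] 2 (array([360.7, 283.2]), np.float64(0.87)) topfit (array([360.1, 281.2]), np.float64(0.916))
cover 0.55 [395. 230. 421. 249.] rough [ 0.425 -0.398] 1 (array([ 432.7, -401.4]), np.float64(0.773)) topfit (array([ 432.7, -401.4]), np.float64(0.773))
cover 0.45 [142. 199. 166. 223.] rough [0.525 0.396] 1 (array([524.7, 400.1]), np.float64(0.722)) topfit (array([524.7, 400.1]), np.float64(0.722))
tag 0.9 [192. 157. 204. 185.] rough [0.656 0.258] 2 (array([ 666.4,  269.4, -174.1]), np.float64(0.769)) topfit (array([ 665. ,  267.7, -173.3]), np.float64(0.826))
stand 0.8 [360. 160. 402. 197.] rough [ 0.623 -0.325] 2 (array([ 608.3, -322.1,   15.1]), np.float64(0.907)) topfit (array([ 607.7, -324.2,   16. ]), np.float64(0.878))
[0.646 0.111 0.03 ]
[ 0.616 -0.128  0.03 ]
[ 0.523 -0.113  0.03 ]
[0.552 0.129 0.03 ]
```

View pics/crop1.png

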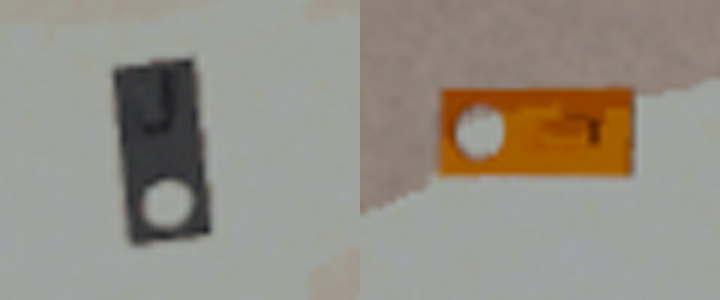

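View pics/carrier1.png

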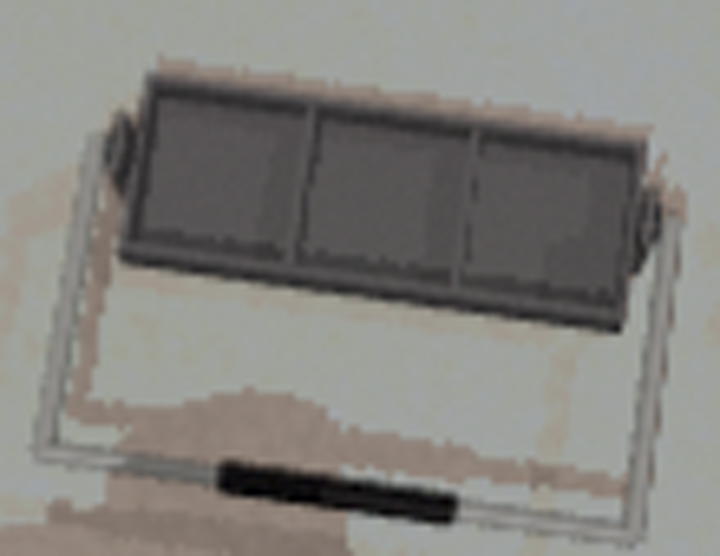

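Seen: three pots at top px (154,212), (200,216), (408,239). Covers at (190,264), (354,220), (370,250). The tags are dark steel (197,170) and orange (140,302). The crop shows the steel one is dark grey with its eye towards the robot, so that's the one meant. The handle is folded towards the robot.

First move: over the far-left pot, with the hand turned to close along carrier x.

```bash
python3 -m creep '[[87.6,0.9,-0.66,0.1,0,0,-7],[87.6,0.9,-0.66,0.1,0,0,-7],[87.6,0.9,-0.66,0.1,0,0,-7],[87.6,0.9,-0.66,0.1,0,0,-7],[87.6,0.9,-0.66,0.1,0,0,-7],[87.6,0.9,-0.66,0.1,0,0,-7],[87.6,0.9,-0.66,0,0,0,-7],[87.6,0.9,-0.66,0,0,0,-7]]'
python3 -m creep '[[87.6,0.9,-0.66,0,0,0,-7],[87.6,0.9,-0.66,0,0,0,-7],[87.6,0.9,-0.66,0,0,0,-7],[87.6,0.9,-0.66,0,0,0,-7],[87.6,0.9,-0.66,0,0,0,0],[87.6,0.9,-0.66,0,0,0,0],[87.6,0,0,0,0,0,0],[87.6,0,0,0,0,0,0]]'
python3 - <<'E'
from h import *
s=r.get_state(); print(s["joints"].round(1),s["tcp_pos"].round(4),s["eef_rot"].round(1))
c=capture("wrist"); cv2.imwrite("pics/w1.png",c["frame"][:,:,::-1]); print(c["K"][0],c["origin"],c["rotation"])
Rt=R.from_euler("xyz",s["eef_rot"],degrees=True)
print("cam in tool",Rt.inv().apply(c["origin"]-s["tcp_pos"]), (Rt.inv()*R.from_euler("xyz",c["rotation"],degrees=True)).as_euler("xyz",degrees=True))
for m,cf,b in masks(c,"pot0"):
    p=back(c,(b[:2]+b[2:])/2,.05); print(cf,b.round(),p.round(3),fit(M["pot"],[(c,m)],p))
E
```

```text
time_s: 2.37
tcp_pos: [0.3374, 0.5238, 0.242]
eef_rot: [-180.0, 0.0, -69.7]
contact_force: [-0.5, 0.0, -0.0]
gripper_width: 0.0876
gripper_force: 0.0
time_s: 3.03
tcp_pos: [0.4725, 0.4245, 0.2414]
eef_rot: [180.0, -0.0, -97.5]
contact_force: [-0.2, 0.3, -0.5]
gripper_width: 0.088
gripper_force: 0.0
[ 59.5  16.3  -3.4   0.  -70.3 -67.1] [0.4725 0.4245 0.2414] [180.   -0.  -97.5]
[302.85980953   0.         271.89999131] [0.46438262 0.3590938  0.40023041] [ 1.65809317e+02 -2.92040020e-02  1.72471210e+02]
cam in tool [ 0.06596314 -0.00054793 -0.15879413] [-1.42019880e+01  2.71576154e-02  8.99884401e+01]
0.87 [202. 145. 254. 197.] [0.52  0.393 0.05 ] (array([515.2, 388.8]), np.float64(0.928))
0.67 [188.   0. 252.  66.] [0.505 0.247 0.05 ] (array([503.3, 242.1]), np.float64(0.983))
```

View pics/w1.png

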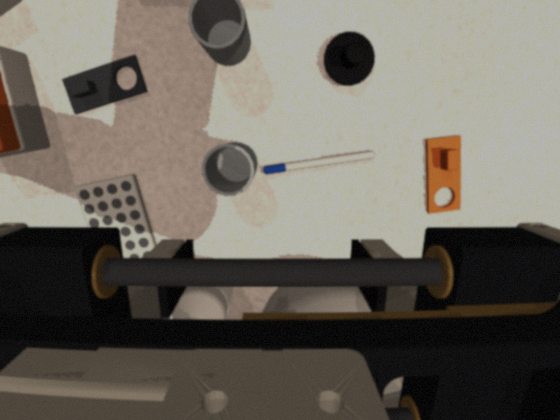

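```bash
python3 -m creep '[[87.6,0.85,-0.71,0,0,0,0],[87.6,0.85,-0.71,-0.6,0,0,0],[87.6,0,0,-0.9,0,0,0],[87.6,0,0,-0.9,0,0,0],[87.6,0,0,-0.9,0,0,0],[87.6,0,0,-0.9,0,0,0],[87.6,0,0,-0.9,0,0,0],[87.6,0,0,-0.9,0,0,0]]'
python3 -m creep '[[87.6,0,0,-0.9,0,0,0],[87.6,0,0,-0.7,0,0,0],[87.6,0,0,-0.4,0,0,0],[87.6,0,0,0,0,0,0],[50,0,0,0,0,0,0],[50,0,0,0,0,0,0],[50,0,0,0,0,0,0],[50,0,0,0,0,0,0]]' 20
python3 -m creep '[[50,0,0,0,0,0,0],[50,0,0,0,0,0,0],[50,0,0,0,0,0,0],[50,0,0,0,0,0,0]]' 20
```

```text
time_s: 3.8
tcp_pos: [0.5131, 0.3911, 0.0908]
eef_rot: [-180.0, 0.0, -97.3]
contact_force: [-0.2, 0.0, 0.1]
gripper_width: 0.0876
gripper_force: 0.0
time_s: 4.47
tcp_pos: [0.5143, 0.3908, 0.0429]
eef_rot: [-179.9, 0.1, -97.4]
contact_force: [0.9, -1.2, 1.4]
gripper_width: 0.0663
gripper_force: 0.0
time_s: 4.8
tcp_pos: [0.5144, 0.3905, 0.0424]
eef_rot: [-179.9, 0.1, -97.4]
contact_force: [-0.4, 0.5, 5.8]
gripper_width: 0.0554
gripper_force: 20.0
```

```bash
python3 -m creep '[[50,0,0,0.5,0,0,0],[50,0,0,1,0,0,0],[50,0,0,1,0,0,0],[50,0,0,1,0,0,0],[50,0.1,-0.6,1,0,0,0],[50,0.2,-0.9,1,0,0,0],[50,0.2,-0.9,1,0,0,0],[50,0.2,-0.9,1,0,0,0]]' 20
python3 -m creep '[[50,0.2,-0.9,0.6,0,0,0],[50,0.2,-0.9,0.5,0,0,0],[50,0.2,-0.9,0,0,0,0],[50,0.2,-0.9,0,0,0,0],[50,0.2,-0.9,0,0,0,0],[50,0.2,-0.9,0,0,0,0],[50,0.2,-0.9,0,0,0,0],[50,0.2,-0.9,0,0,0,0]]' 20
python3 -m creep '[[50,0,0,0,0,0,0],[50,0,0,0,0,0,0],[50,0,0,0,0,0,0]]' 20
python3 - <<'E'
from h import *
c=capture("wrist"); cv2.imwrite("pics/w2.png",c["frame"][:,:,::-1])
np.savez("w2.npz",**{k:np.array(v) for k,v in c.items()})
for t in("carrier","handle_grip","handle"): print(t,[(m.sum(),round(cf,2),b.round()) for m,cf,b in masks(c,t)])
E
```

```text
time_s: 5.47
tcp_pos: [0.5307, 0.3064, 0.2304]
eef_rot: [180.0, -0.0, -97.4]
contact_force: [0.7, 0.5, -2.3]
gripper_width: 0.0554
gripper_force: 20.0
time_s: 6.13
tcp_pos: [0.5709, 0.1263, 0.2568]
eef_rot: [180.0, -0.0, -97.4]
contact_force: [0.2, -0.4, -2.1]
gripper_width: 0.0558
gripper_force: 20.0
time_s: 6.38
tcp_pos: [0.5711, 0.1275, 0.2567]
eef_rot: [180.0, 0.0, -97.4]
contact_force: [0.0, 0.9, -1.7]
gripper_width: 0.0559
gripper_force: 20.0
carrier [(np.int64(17206), 0.64, array([206.,   0., 386., 214.]))]
handle_grip [(np.int64(2978), 0.96, array([240.,   1., 388., 212.]))]
handle [(np.int64(2769), 0.91, array([303.,   0., 389., 210.]))]
```

View pics/w2.png

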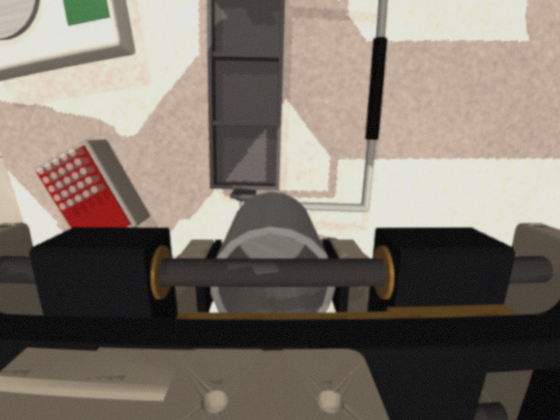

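```bash
python3 - <<'E'
from h import *
f=cv2.imread("pics/w2.png")[0:220,195:400]
f=cv2.convertScaleAbs(f,alpha=1.6,beta=10)
f=cv2.resize(f,None,fx=2.7,fy=2.7,interpolation=cv2.INTER_CUBIC)
for i in range(0,220,20): cv2.putText(f,str(i),(0,int(i*2.7)+4),0,.3,(0,0,255),1); cv2.line(f,(18,int(i*2.7)),(26,int(i*2.7)),(0,0,255),1)
for i in range(200,400,20): cv2.line(f,(int((i-195)*2.7),585),(int((i-195)*2.7),593),(0,0,255),1); cv2.putText(f,str(i),(int((i-195)*2.7)-8,583),0,.3,(0,0,255),1)
cv2.imwrite("pics/w2c.png",f)
E
```

```text
(no output)
```

View pics/w2c.png

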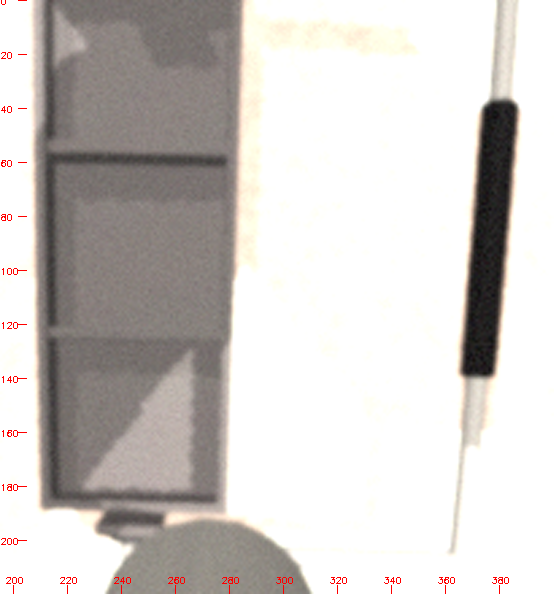

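```bash
cat > carfit.py <<'E'
from h import *
from scipy.optimize import least_squares
c=dict(np.load("w2.npz"))
uv=np.array([(210.6,188.1),(278.3,187),(213.5,122.6),(213.5,54),(280.2,124.1),(282.8,55.6),(209.8,122.6),(208.3,54.4)])
P=np.array([(45,122.5,30),(-45,122.5,30),(40,40,30),(40,-40,30),(-45,40,30),(-45,-40,30),(45,40,30),(45,-40,30)])/1e3
def T(p,Q): return Q@R.from_euler("z",p[2],degrees=True).as_matrix().T+[p[0],p[1],0]
o=least_squares(lambda p:(proj(c,T(p,P))-uv).ravel(),[.584,0,-7],x_scale=[.01,.01,1])
print(o.x,o.fun.reshape(-1,2).round(1).tolist())
suv=np.array([(380.2,38.1),(372,139.3)])
h=least_squares(lambda a:(proj(c,T(o.x,np.array([[-.15*np.cos(a[0]),y,.05+.15*np.sin(a[0])] for y in(-.055,.055)]))) -suv).ravel(),[.2])
print("handle",h.x,h.fun)
for y in(-.08,0,.08): print("comp",y,T(o.x,np.array([[0,y,0]])).round(4))
E
python3 carfit.py
python3 - <<'E'
from h import *
from carfit import T,o
c=capture("top")
for Q in [(45,122.5,30),(45,-122.5,30),(-45,-122.5,30),(-45,122.5,30)]: print(Q,proj(c,T(o.x,np.array([Q])/1e3)).round(1))
E
```

```text
[ 5.87431478e-01  5.06271059e-03 -8.84256293e+00] [[-0.4, 0.5], [1.5, 3.2], [-0.7, 0.0], [-1.5, -0.8], [1.6, 0.1], [1.2, -0.9], [-1.0, -0.0], [-0.6, -1.3]]
handle [0.03683363] [ 0.29948575  0.13328365 -0.21173768  0.28028706]
comp -0.08 [[ 0.5751 -0.074   0.    ]]
comp 0 [[0.5874 0.0051 0.    ]]
comp 0.08 [[0.5997 0.0841 0.    ]]
[ 5.87431478e-01  5.06271059e-03 -8.84256293e+00] [[-0.4, 0.5], [1.5, 3.2], [-0.7, 0.0], [-1.5, -0.8], [1.6, 0.1], [1.2, -0.9], [-1.0, -0.0], [-0.6, -1.3]]
handle [0.03683363] [ 0.29948575  0.13328365 -0.21173768  0.28028706]
comp -0.08 [[ 0.5751 -0.074   0.    ]]
comp 0 [[0.5874 0.0051 0.    ]]
comp 0.08 [[0.5997 0.0841 0.    ]]
(45, 122.5, 30) [[241.4 170.5]]
(45, -122.5, 30) [[318.3 181.1]]
(-45, -122.5, 30) [[314.8 208.7]]
(-45, 122.5, 30) [[236.9 197.9]]
```

```bash
python3 -m creep '[[50,0.56,-0.89,-0.5,0,0,0],[50,0.56,-0.89,-0.8,0,0,0],[50,0,0,-1,0,0,0],[50,0,0,-1,0,0,0],[50,0,0,-1,0,0,0],[50,0,0,-1,0,0,0],[50,0,0,-0.9,0,0,0],[50,0,0,-0.7,0,0,0]]' 20
python3 -m creep '[[50,0,0,-0.6,0,0,0],[50,0,0,-0.4,0,0,0],[50,0,0,-0.3,0,0,0],[50,0,0,0,0,0,0],[50,0,0,0,0,0,0]]' 20
```

```text
time_s: 7.3
tcp_pos: [0.5986, 0.0833, 0.082]
eef_rot: [179.9, -0.0, -97.4]
contact_force: [-0.1, 1.0, -1.7]
gripper_width: 0.0559
gripper_force: 20.0
time_s: 7.72
tcp_pos: [0.5996, 0.0833, 0.0518]
eef_rot: [-180.0, -0.0, -97.4]
contact_force: [0.3, 0.3, -1.2]
gripper_width: 0.0558
gripper_force: 20.0
```

```bash
python3 -m creep '[[50,0,0,-0.12,0,0,0],[50,0,0,0,0,0,0],[87.6,0,0,0,0,0,0],[87.6,0,0,0,0,0,0],[87.6,0,0,0,0,0,0],[87.6,0,0,0,0,0,0],[87.6,0,0,0,0,0,0],[87.6,0,0,0.5,0,0,0]]' 20
python3 -m creep '[[87.6,0,0,0.8,0,0,0],[87.6,0,0,1,0,0,0],[87.6,0,0,1,0,0,0],[87.6,-0.2,0.3,0.8,0,0,0],[87.6,-0.45,0.75,0,0,0,0],[87.6,-0.45,0.75,0,0,0,0],[87.6,-0.45,0.75,0,0,0,0],[87.6,-0.45,0.75,0,0,0,0]]'
python3 -m creep '[[87.6,-0.45,0.75,0,0,0,0],[87.6,-0.45,0.75,0,0,0,0],[87.6,-0.45,0.75,0,0,0,0],[87.6,-0.5,0.75,0,0,0,0],[87.6,0,0,-0.3,0,0,0],[87.6,0,0,-0.7,0,0,0],[87.6,0,0,-0.9,0,0,0],[87.6,0,0,-0.8,0,0,0]]'
python3 - <<'E'
from h import *
c=capture("wrist"); s=r.get_state()
for m,cf,b in masks(c,"pot0"):
    p=back(c,(b[:2]+b[2:])/2,.05); print(round(cf,2),b.round(),p.round(3),fit(M["pot"],[(c,m)],p))
c=capture("top")
for m,cf,b in masks(c,"pot0"):
    p=back(c,(b[:2]+b[2:])/2,.05); print(round(cf,2),b.round(),p.round(3),fit(M["pot"],[(c,m)],p))
print(s["tcp_pos"])
E
```

```text
time_s: 8.38
tcp_pos: [0.5979, 0.0826, 0.0592]
eef_rot: [179.8, -0.1, -97.4]
contact_force: [-0.3, -0.4, -0.6]
gripper_width: 0.0859
gripper_force: 0.0
time_s: 9.05
tcp_pos: [0.5489, 0.1662, 0.1514]
eef_rot: [-180.0, 0.0, -97.4]
contact_force: [0.9, 0.4, 0.1]
gripper_width: 0.0877
gripper_force: 0.0
time_s: 9.72
tcp_pos: [0.5031, 0.2408, 0.083]
eef_rot: [-180.0, 0.1, -97.4]
contact_force: [-0.6, -0.5, 0.3]
gripper_width: 0.0876
gripper_force: 0.0
0.98 [226. 184. 323. 299.] [0.503 0.245 0.05 ] (array([502.9, 242.2]), np.float64(0.688))
0.88 [  1.   2. 150.  66.] [0.603 0.101 0.05 ] (array([602.6,  80.6]), np.float64(0.989))
0.91 [396. 231. 421. 251.] [ 0.416 -0.391  0.05 ] (array([ 424.7, -386.7]), np.float64(0.931))
0.87 [242. 169. 261. 197.] [0.604 0.086 0.05 ] (array([601.4,  82.6]), np.float64(0.949))
0.42 [189. 207. 210. 227.] [0.498 0.245 0.05 ] (array([501.6, 240.2]), np.float64(0.313))
[0.50108801 0.23911682 0.07883979]
```

```bash
python3 -m creep '[[87.6,0,0.1,-0.8,0,0,0],[87.6,0,0,-0.6,0,0,0],[50,0,0,0,0,0,0],[50,0,0,0,0,0,0],[50,0,0,0,0,0,0],[50,0,0,0,0,0,0],[50,0,0,0,0,0,0],[50,0,0,0,0,0,0]]' 20
python3 -m creep '[[50,0,0,0,0,0,0],[50,0,0,0.5,0,0,0],[50,0,0,1,0,0,0],[50,0,0,1,0,0,0],[50,0,0,1,0,0,0],[50,0,0,1,0,0,0],[50,0,0,1,0,0,0],[50,0.2,-0.6,0.5,0,0,0]]'
python3 -m creep '[[50,0.3,-0.9,0,0,0,0],[50,0.3,-0.9,0,0,0,0],[50,0.3,-0.9,0,0,0,0],[50,0.3,-0.9,0,0,0,0],[50,0.3,-0.9,0,0,0,0],[50,0.3,-0.9,0,0,0,0],[50,0.3,-0.9,0,0,0,0],[50,0.3,-0.9,0,0,0,0]]'
python3 -m creep '[[50,0.4,-0.9,0,0,0,0],[50,0.4,-0.9,0,0,0,0],[50,0,0,0,0,0,0],[50,0,0,0,0,0,0]]'
```

```text
time_s: 10.58
tcp_pos: [0.5036, 0.2435, 0.0496]
eef_rot: [-179.9, 0.1, -97.4]
contact_force: [0.2, 0.2, 4.6]
gripper_width: 0.0556
gripper_force: 20.0
time_s: 11.25
tcp_pos: [0.5089, 0.2299, 0.2019]
eef_rot: [-179.8, 0.2, -97.3]
contact_force: [1.4, 0.0, -1.2]
gripper_width: 0.0552
gripper_force: 20.0
time_s: 11.92
tcp_pos: [0.568, 0.0469, 0.1984]
eef_rot: [180.0, -0.0, -97.4]
contact_force: [0.7, 0.1, -2.5]
gripper_width: 0.0553
gripper_force: 20.0
time_s: 12.25
tcp_pos: [0.588, 0.0019, 0.198]
eef_rot: [179.9, -0.0, -97.5]
contact_force: [0.0, -0.2, -1.4]
gripper_width: 0.0554
gripper_force: 20.0
```

```bash
python3 -m creep '[[50,0,0,-0.6,0,0,0],[50,0,0,-0.9,0,0,0],[50,0,0,-0.9,0,0,0],[50,0,0,-0.9,0,0,0],[50,0,0,-0.9,0,0,0],[50,0,0,-0.7,0,0,0],[50,0,0,-0.5,0,0,0],[50,0,0,-0.3,0,0,0]]' 20
python3 -m creep '[[50,0,0,0,0,0,0],[50,0,0,0,0,0,0],[87.6,0,0,0,0,0,0],[87.6,0,0,0,0,0,0],[87.6,0,0,0,0,0,0],[87.6,0,0,0,0,0,0],[87.6,0,0,0,0,0,0],[87.6,0,0,0.5,0,0,0]]' 20
python3 -m creep '[[87.6,0,0,0.8,0,0,0],[87.6,0,0,1,0,0,0],[87.6,0,0,1,0,0,0],[87.6,-0.1,-0.3,0.8,0,0,0],[87.6,-0.4,-0.9,0,0,0,0],[87.6,-0.4,-0.9,0,0,0,0],[87.6,-0.4,-0.9,0,0,0,0],[87.6,-0.4,-0.9,0,0,0,0]]'
python3 -m creep '[[87.6,-0.4,-0.9,0,0,0,0],[87.6,-0.4,-0.9,0,0,0,0],[87.6,-0.4,-0.9,0,0,0,0],[87.6,-0.4,-0.9,0,0,0,0],[87.6,-0.4,-0.9,0,0,0,0],[87.6,-0.4,-0.9,0,0,0,0],[87.6,-0.4,-0.9,0,0,0,0],[87.6,-0.4,-0.9,0,0,0,0]]'
python3 -m creep '[[87.6,-0.4,-0.9,0,0,0,0],[87.6,-0.4,-0.9,0,0,0,0],[87.6,-0.4,-0.9,0,0,0,0],[87.6,-0.4,-0.9,0,0,0,0],[87.6,0,0,0,0,0,0],[87.6,0,0,0,0,0,0]]'
python3 - <<'E'
from h import *
c=capture("wrist"); s=r.get_state(); print(s["tcp_pos"],s["joints"].round(0))
for c in (c,capture("top")):
  for m,cf,b in masks(c,"pot0"):
    p=back(c,(b[:2]+b[2:])/2,.05); print(round(cf,2),b.round(),p.round(3),fit(M["pot"],[(c,m)],p))
E
```

```text
time_s: 12.92
tcp_pos: [0.5867, 0.0036, 0.0543]
eef_rot: [179.8, -0.1, -97.4]
contact_force: [-12.7, 3.4, 28.1]
gripper_width: 0.0555
gripper_force: 20.1
time_s: 13.58
tcp_pos: [0.5867, 0.0028, 0.0668]
eef_rot: [179.8, -0.1, -97.4]
contact_force: [0.4, 0.4, -0.3]
gripper_width: 0.0862
gripper_force: 0.0
time_s: 14.25
tcp_pos: [0.5451, -0.0952, 0.1589]
eef_rot: [-180.0, 0.0, -97.4]
contact_force: [1.3, -0.2, -0.0]
gripper_width: 0.0874
gripper_force: 0.0
time_s: 14.92
tcp_pos: [0.465, -0.2755, 0.1588]
eef_rot: [-180.0, -0.0, -97.4]
contact_force: [0.9, -0.7, 0.1]
gripper_width: 0.0877
gripper_force: 0.0
time_s: 15.42
tcp_pos: [0.4249, -0.3654, 0.1585]
eef_rot: [180.0, 0.0, -97.5]
contact_force: [-0.2, -0.1, 0.5]
gripper_width: 0.0876
gripper_force: 0.0
[ 0.42533899 -0.36468561  0.15852991] [-21.  13. -19.  -0. -58.  13.]
0.61 [230. 150. 302. 228.] [ 0.428 -0.384  0.05 ] (array([ 426.4, -387.1]), np.float64(0.969))
0.86 [243. 171. 264. 197.] [0.6   0.081 0.05 ] (array([600.1,  80.8]), np.float64(0.913))
0.65 [225. 171. 323. 244.] [0.526 0.018 0.05 ] (array([573. ,  43.7]), np.float64(0.096))
0.5 [399. 228. 414. 248.] [ 0.425 -0.384  0.05 ] (array([ 425.5, -372.6]), np.float64(0.388))
```

```bash
python3 -m creep '[[87.6,0.04,-0.89,-0.5,0,0,0],[87.6,0,0,-0.9,0,0,0],[87.6,0,0,-0.9,0,0,0],[87.6,0,0,-0.9,0,0,0],[87.6,0,0,-0.7,0,0,0],[87.6,0,0,-0.5,0,0,0],[87.6,0,0,0,0,0,0],[50,0,0,0,0,0,0]]' 20
python3 -m creep '[[50,0,0,0,0,0,0],[50,0,0,0,0,0,0],[50,0,0,0,0,0,0],[50,0,0,0,0,0,0],[50,0,0,0,0,0,0],[50,0,0,0,0,0,0],[50,0,0,0.5,0,0,0],[50,0,0,1,0,0,0]]'
python3 -m creep '[[50,0,0,1,0,0,0],[50,0,0,1,0,0,0],[50,0,0,1,0,0,0],[50,0,0,1,0,0,0],[50,0.3,0.6,0.5,0,0,0],[50,0.45,0.9,0,0,0,0],[50,0.45,0.9,0,0,0,0],[50,0.45,0.9,0,0,0,0]]'
python3 -m creep '[[50,0.45,0.9,0,0,0,0],[50,0.45,0.9,0,0,0,0],[50,0.45,0.9,0,0,0,0],[50,0.45,0.9,0,0,0,0],[50,0.45,0.9,0,0,0,0],[50,0.45,0.9,0,0,0,0],[50,0.45,0.9,0,0,0,0],[50,0.45,0.9,0,0,0,0]]'
python3 -m creep '[[50,0.4,0.9,0,0,0,0],[50,0.4,0.9,0,0,0,0],[50,0,0,0,0,0,0],[50,0,0,0,0,0,0]]'
```

```text
time_s: 16.28
tcp_pos: [0.4268, -0.386, 0.0483]
eef_rot: [179.9, 0.0, -97.3]
contact_force: [0.4, 0.5, 1.4]
gripper_width: 0.085
gripper_force: 0.0
time_s: 16.95
tcp_pos: [0.4244, -0.3854, 0.0834]
eef_rot: [179.7, 0.1, -97.5]
contact_force: [-0.4, -0.6, -0.7]
gripper_width: 0.0555
gripper_force: 20.0
time_s: 17.62
tcp_pos: [0.4679, -0.3032, 0.1986]
eef_rot: [-180.0, 0.0, -97.5]
contact_force: [0.5, 0.1, -2.3]
gripper_width: 0.0555
gripper_force: 20.0
time_s: 18.28
tcp_pos: [0.5579, -0.1229, 0.1982]
eef_rot: [180.0, 0.0, -97.4]
contact_force: [0.4, -1.1, -2.0]
gripper_width: 0.0556
gripper_force: 20.0
time_s: 18.62
tcp_pos: [0.5779, -0.0779, 0.1979]
eef_rot: [179.9, 0.0, -97.3]
contact_force: [1.1, 0.3, -2.7]
gripper_width: 0.0557
gripper_force: 20.0
```

```bash
python3 -m creep '[[50,-0.1,0.08,-0.6,0,0,0],[50,0,0,-0.9,0,0,0],[50,0,0,-0.9,0,0,0],[50,0,0,-0.9,0,0,0],[50,0,0,-0.9,0,0,0],[50,0,0,-0.7,0,0,0],[50,0,0,-0.5,0,0,0],[50,0,0,-0.28,0,0,0]]' 20
python3 -m creep '[[50,0,0,0,0,0,0],[50,0,0,0,0,0,0],[87.6,0,0,0,0,0,0],[87.6,0,0,0,0,0,0],[87.6,0,0,0,0,0,0],[87.6,0,0,0,0,0,0],[87.6,0,0,0,0,0,0],[87.6,0,0,0.5,0,0,0]]' 20
python3 -m creep '[[87.6,0,0,0.8,0,0,0],[87.6,0,0,1,0,0,0],[87.6,0,0,1,0,0,0],[60,-0.2,-0.3,0.8,0,0,0],[60,-0.45,-0.8,0,0,0,0],[60,-0.45,-0.8,0,0,0,0],[60,-0.45,-0.8,0,0,0,0],[60,-0.45,-0.8,0,0,0,0]]'
python3 -m creep '[[45,-0.45,-0.8,0,0,0,0],[45,-0.45,-0.8,0,0,0,0],[45,-0.45,-0.3,0,0,0,0],[45,0,0,0,0,0,0],[45,0,0,0,0,0,0],[45,0,0,0,0,0,0]]'
python3 - <<'E'
from h import *
c=capture("wrist"); s=r.get_state(); print(s["tcp_pos"])
cv2.imwrite("pics/w3.png",c["frame"][:,:,::-1])
for m,cf,b in masks(c,"cover0"):
    p=back(c,(b[:2]+b[2:])/2,.01); print(round(cf,2),b.round(),p.round(3),fit(M["cover"],[(c,m)],p))
t=capture("top")
for n in("pot","cover"):
  for m,cf,b in masks(t,n+"0"):
    p=back(t,(b[:2]+b[2:])/2,.05 if n=="pot" else .01); print("top",n,round(cf,2),b.round(),p.round(3),fit(M[n],[(t,m)],p))
E
```

```text
time_s: 19.28
tcp_pos: [0.5738, -0.0781, 0.0546]
eef_rot: [179.8, -0.0, -97.5]
contact_force: [-0.3, -0.3, -1.8]
gripper_width: 0.0559
gripper_force: 20.0
time_s: 19.95
tcp_pos: [0.5739, -0.0772, 0.0674]
eef_rot: [179.8, -0.0, -97.4]
contact_force: [-0.1, -0.2, -0.5]
gripper_width: 0.086
gripper_force: 0.0
time_s: 20.62
tcp_pos: [0.5249, -0.1653, 0.1595]
eef_rot: [-180.0, 0.0, -97.4]
contact_force: [0.5, -0.0, -0.6]
gripper_width: 0.0623
gripper_force: 0.0
time_s: 21.12
tcp_pos: [0.4921, -0.2118, 0.1593]
eef_rot: [-180.0, 0.0, -97.4]
contact_force: [0.4, -0.1, 0.5]
gripper_width: 0.0451
gripper_force: 0.0
[ 0.49224283 -0.21161921  0.15924996]
0.88 [328.  91. 392. 160.] [ 0.396 -0.275  0.01 ] (array([ 398.2, -275.9]), np.float64(0.976))
0.71 [241. 146. 300. 210.] [ 0.491 -0.234  0.01 ] (array([ 491.9, -234.5]), np.float64(0.976))
top pot 0.77 [244. 174. 260. 196.] [0.598 0.085 0.05 ] (array([600.5,  84.2]), np.float64(0.765))
top cover 0.73 [180. 254. 201. 274.] [0.358 0.278 0.01 ] (array([360. , 281.5]), np.float64(0.936))
top cover 0.53 [360. 240. 380. 258.] [ 0.398 -0.28   0.01 ] (array([ 397.7, -276.8]), np.float64(0.835))
```

View pics/w3.png

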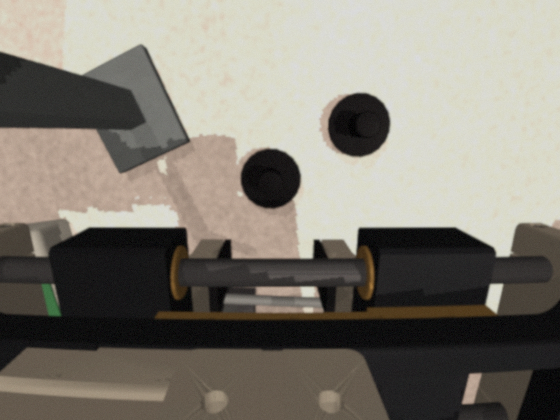

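```bash
python3 -m creep '[[45,0,-0.92,-0.6,0,0,0],[45,0,0,-0.9,0,0,0],[45,0,0,-0.9,0,0,0],[45,0,0,-0.9,0,0,0],[45,0,0,-0.9,0,0,0],[45,0,0,-0.7,0,0,0],[45,0,0,-0.5,0,0,0],[45,0,0,-0.28,0,0,0]]' 15
python3 -m creep '[[45,0,0,0,0,0,0],[45,0,0,0,0,0,0],[20,0,0,0,0,0,0],[20,0,0,0,0,0,0],[20,0,0,0,0,0,0],[20,0,0,0,0,0,0],[20,0,0,0,0,0,0],[20,0,0,0,0,0,0]]' 15
python3 -m creep '[[20,0,0,0.5,0,0,0],[20,0,0,1,0,0,0],[20,0,0,1,0,0,0],[20,0,0,1,0,0,0],[20,0,0,1,0,0,0],[20,0,0,1,0,0,0],[20,0.2,0.4,0.5,0,0,0],[20,0.4,0.8,0,0,0,0]]' 15
python3 -m creep '[[20,0.4,0.8,0,0,0,0],[20,0.4,0.8,0,0,0,0],[20,0.4,0.8,0,0,0,0],[20,0.4,0.7,0,0,0,0],[20,0.4,0.7,0,0,0,0],[20,0.4,0.7,0,0,0,0],[20,0.28,0.58,0,0,0,0],[20,0,0,0,0,0,0]]'
python3 - <<'E'
from h import *
c=capture("wrist"); s=r.get_state(); print(s["tcp_pos"],s["gripper_width"])
cv2.imwrite("pics/w4.png",c["frame"][:,:,::-1])
for m,cf,b in masks(c,"cover0"): print("cover",round(cf,2),b.round())
for m,cf,b in masks(c,"pot0"):
    print("pot",round(cf,2),b.round())
t=capture("top"); cv2.imwrite("pics/t4.png",cv2.resize(t["frame"][150:260,210:350,::-1],None,fx=4,fy=4))
s_=capture("side"); cv2.imwrite("pics/s4.png",cv2.resize(s_["frame"][140:280,240:390,::-1],None,fx=4,fy=4))
cv2.imwrite("pics/c4.png",np.hstack([cv2.resize(c["frame"][:,:,::-1],(400,300)),cv2.resize(s_["frame"][160:280,240:400,::-1],(400,300))]))
E
```

```text
time_s: 22.03
tcp_pos: [0.4909, -0.2347, 0.0152]
eef_rot: [179.8, 0.0, -97.4]
contact_force: [0.1, -0.8, -0.8]
gripper_width: 0.0449
gripper_force: 0.0
time_s: 22.7
tcp_pos: [0.4919, -0.2352, 0.0177]
eef_rot: [-179.9, -0.0, -97.4]
contact_force: [-1.1, 1.1, 6.3]
gripper_width: 0.0236
gripper_force: 15.0
time_s: 23.37
tcp_pos: [0.5078, -0.2063, 0.1707]
eef_rot: [-179.7, -0.0, -97.5]
contact_force: [1.1, -0.5, -0.5]
gripper_width: 0.024
gripper_force: 15.0
time_s: 24.03
tcp_pos: [0.5748, -0.076, 0.1668]
eef_rot: [-180.0, 0.0, -97.3]
contact_force: [0.1, -1.3, -0.7]
gripper_width: 0.0236
gripper_force: 15.0
[ 0.57400697 -0.07695461  0.1667134 ] 0.023720394835111333
cover 0.46 [415.   0. 447.   8.]
pot 0.83 [244. 298. 297. 313.]
pot 0.59 [239. 167. 302. 214.]
```

View pics/c4.png

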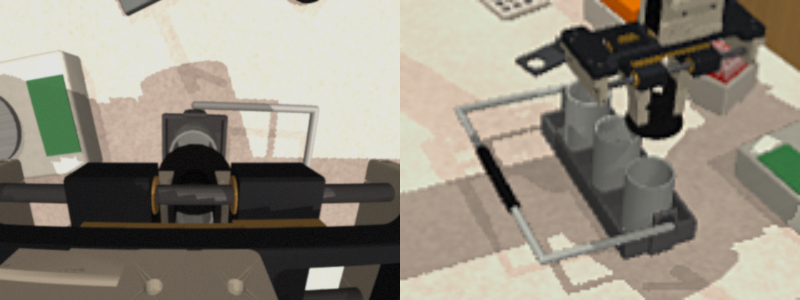

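```bash
python3 - <<'E'
from h import *
P=[cyl(56,5,85)]
for cam in("side","wrist"):
    c=capture(cam)
    for m,cf,b in masks(c,"pot0",6):
        if cam=="side":
            p=back(c,(b[:2]+b[2:])/2,.045); print(cam,round(cf,2),b.round(),p.round(3),fit(P,[(c,m)],p))
        else:
            # rim left/right extents of top opening
            for q in [(.574,-.078)]:
                print(b, proj(c,cyl(56,85,85)+[*q,0]).min(0).round(1),proj(c,cyl(56,85,85)+[*q,0]).max(0).round(1), proj(c,cyl(56,5,85)+[*q,0]).min(0).round(1))
E
```

```text
side 0.89 [327. 222. 347. 253.] [ 0.576 -0.069  0.045] (array([579.2, -72.8]), np.float64(0.795))
side 0.83 [307. 193. 326. 222.] [0.604 0.074 0.045] (array([602.7,  88.6]), np.float64(0.637))
side 0.62 [317. 205. 339. 236.] [0.596 0.004 0.045] (array([591.9,   9.4]), np.float64(0.76))
[246.2 295.8 297.4 311.8] [237.8 184.1] [305.5 249.4] [237.8 172. ]
[237.1 170.1 301.8 214.3] [237.8 184.1] [305.5 249.4] [237.8 172. ]
```

```bash
python3 -m creep '[[20,0,-0.02,-0.5,0,0,0],[20,0,0,-0.6,0,0,0],[20,0,0,-0.6,0,0,0],[20,0,0,-0.4,0,0,0],[20,0,0,-0.3,0,0,0],[20,0,0,-0.2,0,0,0],[20,0,0,-0.15,0,0,0],[20,0,0,0,0,0,0]]' 15
python3 -m creep '[[20,0,0,-0.1,0,0,0],[20,0,0,0,0,0,0],[20,0,0,0,0,0,0]]'
```

```text
time_s: 25.15
tcp_pos: [0.5735, -0.0787, 0.0979]
eef_rot: [180.0, -0.0, -97.4]
contact_force: [-0.1, -0.3, -0.7]
gripper_width: 0.0237
gripper_force: 15.0
time_s: 25.4
tcp_pos: [0.5739, -0.0786, 0.0962]
eef_rot: [-180.0, 0.0, -97.4]
contact_force: [0.2, 0.4, -1.0]
gripper_width: 0.0238
gripper_force: 15.0
```

```bash
python3 -m creep '[[45,0,0,0,0,0,0],[45,0,0,0,0,0,0],[45,0,0,0,0,0,0],[45,0,0,0,0,0,0],[45,0,0,0.4,0,0,0],[45,0,0,1,0,0,0],[45,0,0,1,0,0,0],[45,-0.3,-0.4,0.2,0,0,0]]'
python3 -m creep '[[45,-0.75,-0.8,0,0,0,0],[45,-0.75,-0.8,0,0,0,0],[45,-0.75,-0.8,0,0,0,0],[45,-0.75,-0.8,0,0,0,0],[45,-0.75,-0.8,0,0,0,0],[45,-0.75,-0.8,0,0,0,0],[45,-0.75,-0.8,0,0,0,0],[45,-0.75,-0.8,0,0,0,0]]'
python3 -m creep '[[45,-0.75,-0.5,0,0,0,0],[45,0,0,0,0,0,0],[45,0,0,0,0,0,0]]'
python3 - <<'E'
from h import *
c=capture("wrist"); s=r.get_state(); print(s["tcp_pos"])
for m,cf,b in masks(c,"cover0"):
    p=back(c,(b[:2]+b[2:])/2,.01); print(round(cf,2),b.round(),p.round(3),fit(M["cover"],[(c,m)],p))
t=capture("top"); u=capture("side")
cv2.imwrite("pics/c5.png",np.hstack([cv2.resize(t["frame"][160:250,220:340,::-1],(400,300)),cv2.resize(u["frame"][160:280,240:400,::-1],(400,300))]))
E
```

```text
time_s: 26.07
tcp_pos: [0.5695, -0.088, 0.1658]
eef_rot: [-179.6, 0.0, -97.3]
contact_force: [0.7, -1.2, 1.1]
gripper_width: 0.0453
gripper_force: 0.0
time_s: 26.73
tcp_pos: [0.4151, -0.2495, 0.1616]
eef_rot: [-179.9, -0.0, -97.4]
contact_force: [-0.6, 0.3, 0.4]
gripper_width: 0.0454
gripper_force: 0.0
time_s: 26.98
tcp_pos: [0.3966, -0.2619, 0.1616]
eef_rot: [-179.9, -0.0, -97.5]
contact_force: [0.2, 0.8, 0.1]
gripper_width: 0.045
gripper_force: 0.0
[ 0.3974343  -0.26152646  0.16154056]
```

View pics/c5.png

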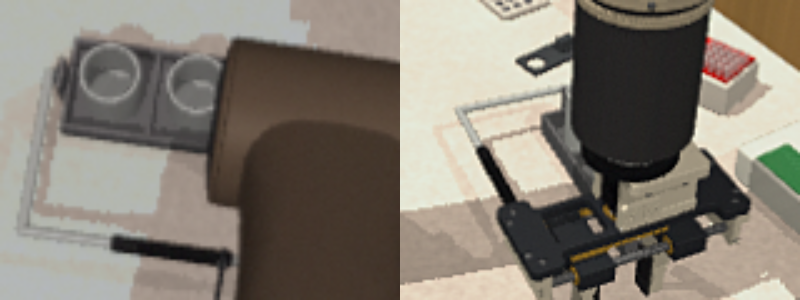

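```bash
python3 - <<'E'
from h import *
c=capture("wrist"); print([(round(cf,2),b.round()) for m,cf,b in masks(c,"cover0")],search_frame(c,"cover0"), proj(c,cyl(62,8,13)+[.398,-.276,0]).min(0),proj(c,cyl(62,8,13)+[.398,-.276,0]).max(0))
cv2.imwrite("pics/w5.png",c["frame"][:,:,::-1])
t=capture("side"); 
for m,cf,b in masks(t,"cover0"): print(round(cf,2),b.round(),back(t,(b[:2]+b[2:])/2,.01))
E
```

```text
[(0.89, array([241., 155., 301., 219.]))] [{'bbox': [239.8, 154.2, 304.4, 218.1], 'conf': 0.58}] [240.31601936 154.62404731] [300.69086998 214.69194183]
0.95 [310. 314. 341. 336.] [ 0.39678818 -0.27584893  0.01      ]
0.72 [211. 199. 229. 212.] [0.36040528 0.28154102 0.01      ]
```

View pics/w5.png

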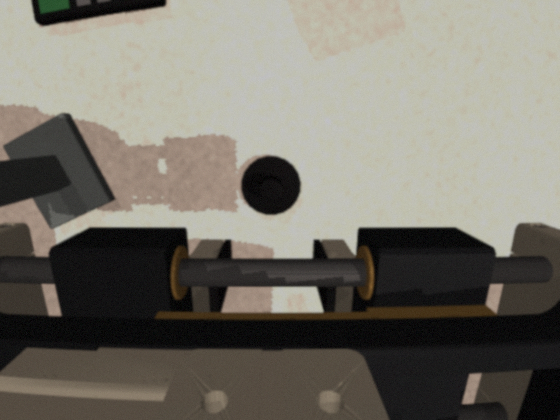

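```bash
python3 -m creep '[[45,0.03,-0.58,-0.7,0,0,0],[45,0,0,-0.9,0,0,0],[45,0,0,-0.9,0,0,0],[45,0,0,-0.9,0,0,0],[45,0,0,-0.9,0,0,0],[45,0,0,-0.7,0,0,0],[45,0,0,-0.46,0,0,0],[45,0,0,-0.28,0,0,0]]' 15
python3 -m creep '[[45,0,0,0,0,0,0],[45,0,0,0,0,0,0],[20,0,0,0,0,0,0],[20,0,0,0,0,0,0],[20,0,0,0,0,0,0],[20,0,0,0,0,0,0],[20,0,0,0,0,0,0],[20,0,0,0,0,0,0]]' 15
python3 -m creep '[[20,0,0,0.5,0,0,0],[20,0,0,1,0,0,0],[20,0,0,1,0,0,0],[20,0,0,1,0,0,0],[20,0,0,1,0,0,0],[20,0,0,1,0,0,0],[20,0.2,0.3,0.7,0,0,0],[20,0.6,0.9,0,0,0,0]]' 15
python3 -m creep '[[20,0.6,0.9,0,0,0,0],[20,0.6,0.9,0,0,0,0],[20,0.6,0.9,0,0,0,0],[20,0.6,0.9,0,0,0,0],[20,0.6,0.9,0,0,0,0],[20,0.6,0.9,0,0,0,0],[20,0.6,0.9,0,0,0,0],[20,0.6,0.9,0,0,0,0]]'
python3 -m creep '[[20,0.6,0.9,0,0,0,0],[20,0.6,0.9,0,0,0,0],[20,0.6,0.9,0,0,0,0],[20,0.2,0.2,0,0,0,0],[20,0,0,0,0,0,0],[20,0,0,0,0,0,0]]'
python3 - <<'E'
from h import *
c=capture("wrist"); s=r.get_state(); print(s["tcp_pos"],s["gripper_width"])
for m,cf,b in masks(c,"pot0"): print("pot",round(cf,2),b.round())
for m,cf,b in masks(c,"cover0"):
    p=back(c,(b[:2]+b[2:])/2,.09);print("cov",round(cf,2),b.round(),fit([h+[0,0,.077] for h in M["cover"]],[(c,m)],p))
for q in [(.587,.004)]: print(proj(c,cyl(56,5,85)+[*q,0]).min(0).round(1),proj(c,cyl(56,5,85)+[*q,0]).max(0).round(1))
c=capture("side")
for m,cf,b in masks(c,"cover0"):
    p=back(c,(b[:2]+b[2:])/2,.09);print("side cov",round(cf,2),b.round(),fit([h+[0,0,.077] for h in M["cover"][:2]],[(c,m)],p))
for m,cf,b in masks(c,"pot0"):
    p=back(c,(b[:2]+b[2:])/2,.045);print("side pot",round(cf,2),b.round(),fit([cyl(56,5,85)],[(c,m)],p))
E
```

```text
time_s: 28.1
tcp_pos: [0.3974, -0.2753, 0.0157]
eef_rot: [179.9, 0.0, -97.4]
contact_force: [0.4, 1.3, 0.2]
gripper_width: 0.0448
gripper_force: 0.0
time_s: 28.77
tcp_pos: [0.3985, -0.2757, 0.0179]
eef_rot: [-179.9, -0.0, -97.4]
contact_force: [-1.8, 1.4, 5.8]
gripper_width: 0.0237
gripper_force: 15.0
time_s: 29.43
tcp_pos: [0.4191, -0.2472, 0.1763]
eef_rot: [-179.7, -0.1, -97.5]
contact_force: [1.7, -1.1, -1.1]
gripper_width: 0.0237
gripper_force: 15.0
time_s: 30.1
tcp_pos: [0.5385, -0.0644, 0.1722]
eef_rot: [180.0, 0.0, -97.4]
contact_force: [0.2, -0.7, 0.4]
gripper_width: 0.0235
gripper_force: 15.0
time_s: 30.6
tcp_pos: [0.5877, 0.007, 0.1717]
eef_rot: [179.9, -0.0, -97.4]
contact_force: [0.4, -0.3, -1.8]
gripper_width: 0.0238
gripper_force: 15.0
[0.58745368 0.00646229 0.17191287] 0.023800672361151055
pot 0.71 [235. 168. 303. 209.]
pot 0.66 [246. 298. 297. 312.]
cov 0.97 [238.  63. 313. 151.] (array([574.4, -77.5]), np.float64(0.98))
cov 0.78 [445. 375. 485. 400.] (array([423.6, 226.6]), np.float64(0.37))
cov 0.66 [223. 200. 325. 302.] (array([589.3,  16.2]), np.float64(0.65))
cov 0.53 [267.  40. 456. 234.] (array([510.2, -47.9]), np.float64(0.0))
[239.2 168. ] [306.  243.3]
side cov 0.74 [210. 197. 228. 213.] (array([332.3, 195.2]), np.float64(0.712))
side cov 0.58 [316. 178. 340. 197.] (array([653.6,  90. ]), np.float64(0.81))
side cov 0.57 [328. 216. 352. 234.] (array([576.3, -74.1]), np.float64(0.923))
side cov 0.41 [320. 205. 336. 234.] (array([573.1, -14.4]), np.float64(0.568))
side pot 0.79 [307. 191. 327. 220.] (array([603.3,  89.7]), np.float64(0.758))
side pot 0.63 [316. 206. 337. 237.] (array([591.,   7.]), np.float64(0.772))
side pot 0.26 [402. 343. 468. 397.] (array([ 523.1, -507.7]), np.float64(0.532))
```

```bash
python3 - <<'E'
from h import *
for k in range(2):
    c=capture("wrist"); A=[a for a in masks(c,"pot0") if a[2][1]<200]
    m=A[0][0].astype(np.uint8); ys,xs=np.nonzero(m); w=np.array([200,140,340,188])
    mm=cv2.resize(m[w[1]:w[3],w[0]:w[2]],None,fx=S,fy=S,interpolation=cv2.INTER_NEAREST)
    def cost(v):
        a=render(c,[cyl(56,5,85)],(v[0]/1e3,v[1]/1e3,0),w); return -(a&mm).sum()/(a|mm).sum()
    o=minimize(cost,[588,4],method="Nelder-Mead",options=dict(initial_simplex=[[588,4],[593,4],[588,9]])); print(o.x,o.fun)
s=capture("top")
cv2.imwrite("pics/w6.png",np.vstack([cv2.resize(c["frame"][140:240,200:340,::-1],(560,400),interpolation=cv2.INTER_CUBIC)]))
E
```

```text
[639.25 -61.  ] 0.0
[639.25 -61.  ] 0.0<stdin>:7: RuntimeWarning: overflow encountered in scalar negative
```

View pics/w6.png

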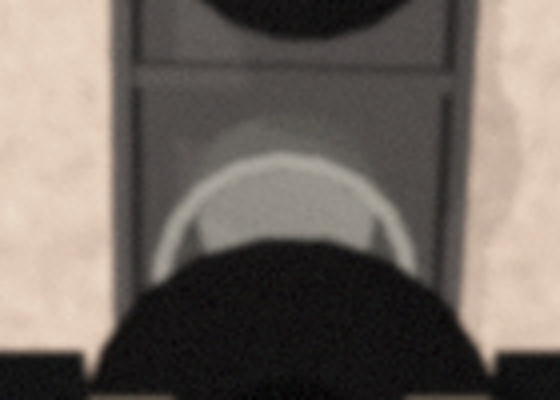

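```bash
python3 - <<'E'
from h import *
from scipy.optimize import least_squares
c=capture("wrist"); print(r.get_state()["tcp_pos"])
pts=np.array([(152,275),(165,243),(284,152),(405,240),(416,272),(230,168),(345,170)])/4+[200,140]
P=np.array([back(c,p-.5,.085)[:2] for p in pts])
o=least_squares(lambda v:np.hypot(*(P-v).T)-.028,[.587,.004]); print(o.x,(o.fun*1e3).round(1))
# held cover flange edge: z=TCP-.0179+.008..013
z=.172-.0179+.008
q=np.array([(290,238),(180,265),(400,265),(115,320),(470,320)])/4+[200,140]
Q=np.array([back(c,p-.5,z+.003)[:2] for p in q])
o=least_squares(lambda v:np.hypot(*(Q-v).T)-.031,[.587,.004]); print("cover",o.x,(o.fun*1e3).round(1))
E
```

```text
[0.58809491 0.00673314 0.17239192]
[0.58915351 0.00369761] [-0.  -1.2  0.9 -0.9 -0.3 -0.1  0. ]
cover [0.58822753 0.00653015] [-0.4  0.  -0.2  0.4  0.5]
```

```bash
python3 -m creep '[[20,0.03,-0.11,-0.5,0,0,0],[20,0,0,-0.7,0,0,0],[20,0,0,-0.6,0,0,0],[20,0,0,-0.5,0,0,0],[20,0,0,-0.3,0,0,0],[20,0,0,-0.2,0,0,0],[20,0,0,-0.2,0,0,0],[20,0,0,0,0,0,0]]' 15
python3 -m creep '[[20,0,0,0,0,0,0],[45,0,0,0,0,0,0],[45,0,0,0,0,0,0],[45,0,0,0,0,0,0],[45,0,0,0,0,0,0],[45,0,0,0.4,0,0,0],[45,0,0,1,0,0,0],[45,0,0,1,0,0,0]]'
python3 -m creep '[[45,-0.7,0.85,0.3,0,0,0],[45,-0.7,0.85,0,0,0,0],[45,-0.7,0.85,0,0,0,0],[45,-0.7,0.85,0,0,0,0],[45,-0.7,0.85,0,0,0,0],[45,-0.7,0.85,0,0,0,0],[45,-0.7,0.85,0,0,0,0],[45,-0.7,0.85,0,0,0,0]]'
python3 -m creep '[[45,-0.7,0.85,0,0,0,0],[45,-0.7,0.85,0,0,0,0],[45,-0.7,0.85,0,0,0,0],[45,-0.7,0.85,0,0,0,0],[45,-0.7,0.9,0,0,0,0],[45,0,0.5,0,0,0,0],[45,0,0,0,0,0,0],[45,0,0,0,0,0,0]]'
python3 - <<'E'
from h import *
c=capture("wrist"); s=r.get_state(); print(s["tcp_pos"],s["joints"].round(0))
for m,cf,b in masks(c,"cover0"):
    p=back(c,(b[:2]+b[2:])/2,.01); print(round(cf,2),b.round(),p.round(3),fit(M["cover"],[(c,m)],p),fit([h+[0,0,.077] for h in M["cover"]],[(c,m)],back(c,(b[:2]+b[2:])/2,.09)))
E
```

```text
time_s: 31.87
tcp_pos: [0.5887, 0.0041, 0.0967]
eef_rot: [180.0, -0.0, -97.4]
contact_force: [-0.7, 0.4, -0.5]
gripper_width: 0.0236
gripper_force: 15.0
time_s: 32.53
tcp_pos: [0.5882, 0.0039, 0.1579]
eef_rot: [179.9, -0.1, -97.4]
contact_force: [1.0, 0.5, -0.1]
gripper_width: 0.0447
gripper_force: 0.0
time_s: 33.2
tcp_pos: [0.4481, 0.175, 0.1659]
eef_rot: [-179.9, 0.1, -97.4]
contact_force: [0.6, 0.4, -0.4]
gripper_width: 0.045
gripper_force: 0.0
time_s: 33.87
tcp_pos: [0.3614, 0.2947, 0.1654]
eef_rot: [-180.0, 0.0, -97.3]
contact_force: [0.4, -0.5, -0.5]
gripper_width: 0.0446
gripper_force: 0.0
[0.3615293  0.29395257 0.16513159] [ 63.   4. -30.  -0. -56. -71.]
0.86 [241. 158. 303. 216.] [0.36  0.282 0.01 ] (array([361.6, 281.6]), np.float64(0.958)) (array([365.3, 274.9]), np.float64(0.583))
```

```bash
python3 -m creep '[[45,0,-0.5,-0.8,0,0,0],[45,0,0,-0.9,0,0,0],[45,0,0,-0.9,0,0,0],[45,0,0,-0.9,0,0,0],[45,0,0,-0.9,0,0,0],[45,0,0,-0.7,0,0,0],[45,0,0,-0.48,0,0,0],[45,0,0,-0.3,0,0,0]]' 15
python3 -m creep '[[45,0,0,0,0,0,0],[45,0,0,0,0,0,0],[20,0,0,0,0,0,0],[20,0,0,0,0,0,0],[20,0,0,0,0,0,0],[20,0,0,0,0,0,0],[20,0,0,0,0,0,0],[20,0,0,0,0,0,0]]' 15
python3 -m creep '[[20,0,0,0.5,0,0,0],[20,0,0,1,0,0,0],[20,0,0,1,0,0,0],[20,0,0,1,0,0,0],[20,0,0,1,0,0,0],[20,0,0,1,0,0,0],[20,0.2,-0.1,0.7,0,0,0],[20,0.72,-0.6,0,0,0,0]]' 15
python3 -m creep '[[20,0.72,-0.6,0,0,0,0],[20,0.72,-0.6,0,0,0,0],[20,0.72,-0.6,0,0,0,0],[20,0.72,-0.6,0,0,0,0],[20,0.72,-0.6,0,0,0,0],[20,0.72,-0.6,0,0,0,0],[20,0.72,-0.6,0,0,0,0],[20,0.72,-0.6,0,0,0,0]]'
python3 -m creep '[[20,0.72,-0.6,0,0,0,0],[20,0.72,-0.6,0,0,0,0],[20,0.72,-0.6,0,0,0,0],[20,0.72,-0.6,0,0,0,0],[20,0,0,0,0,0,0],[20,0,0,0,0,0,0]]'
python3 - <<'E'
from h import *
from scipy.optimize import least_squares
c=capture("wrist"); s=r.get_state(); print(s["tcp_pos"],s["gripper_width"])
np.savez("w7.npz",frame=c["frame"])
for m,cf,b in masks(c,"cover0"): print("cov",round(cf,2),b.round(),fit([h+[0,0,.077] for h in M["cover"]],[(c,m)],back(c,(b[:2]+b[2:])/2,.09)))
A=[a for a in masks(c,"pot0")]
for a in A: print("pot",round(a[1],2),a[2].round())
g=cv2.cvtColor(c["frame"],cv2.COLOR_RGB2GRAY).astype(float)
# radial rim edge search: bright rim of z=.085 around guess
best=[]
for x in np.arange(.592,.610,.0005):
  for y in np.arange(.074,.092,.0005):
    a=np.radians(np.arange(215,325,4)+0)  # towards -y side (visible)
    ring=lambda rad:cv2.remap(g.astype(np.float32),*[proj(c,np.c_[x+rad*np.cos(a),y+rad*np.sin(a),0*a+.085]).astype(np.float32)[:,i:i+1] for i in(0,1)],cv2.INTER_LINEAR).mean()
    best.append((ring(.026)-.5*ring(.031)-.5*ring(.0215),x,y))
print(sorted(best)[-4:])
E
```

```text
time_s: 34.63
tcp_pos: [0.3615, 0.28, 0.0165]
eef_rot: [179.9, -0.1, -97.5]
contact_force: [-0.9, -0.9, -0.1]
gripper_width: 0.045
gripper_force: 0.0
time_s: 35.3
tcp_pos: [0.3616, 0.282, 0.0184]
eef_rot: [-180.0, 0.1, -97.4]
contact_force: [-1.6, -1.2, 6.3]
gripper_width: 0.0237
gripper_force: 15.0
time_s: 35.97
tcp_pos: [0.3852, 0.2668, 0.177]
eef_rot: [-179.8, 0.4, -97.2]
contact_force: [0.6, 0.0, -0.4]
gripper_width: 0.0233
gripper_force: 15.0
time_s: 36.63
tcp_pos: [0.5289, 0.1432, 0.1726]
eef_rot: [180.0, -0.0, -97.4]
contact_force: [0.3, 1.4, -0.2]
gripper_width: 0.0238
gripper_force: 15.0
time_s: 37.13
tcp_pos: [0.6006, 0.0832, 0.172]
eef_rot: [179.9, -0.0, -97.5]
contact_force: [-0.5, -0.4, 0.0]
gripper_width: 0.0237
gripper_force: 15.0
[0.60003713 0.08374594 0.172158  ] 0.02344350914906211
cov 0.96 [221. 201. 326. 298.] (array([602.2,  92.4]), np.float64(0.645))
cov 0.66 [238.   0. 323.  45.] (array([574.3, -78. ]), np.float64(0.983))
cov 0.63 [236.  75. 314. 159.] (array([589.5,   4.3]), np.float64(0.956))
pot 0.73 [241. 171. 304. 211.]
pot 0.58 [245.  26. 306.  65.]
[(np.float32(41.899136), np.float64(0.6064999999999984), np.float64(0.09100000000000001)), (np.float32(41.99479), np.float64(0.6049999999999985), np.float64(0.09100000000000001)), (np.float32(42.2928), np.float64(0.6054999999999985), np.float64(0.09100000000000001)), (np.float32(42.6845), np.float64(0.6059999999999984), np.float64(0.09100000000000001))]
```

```bash
python3 - <<'E'
from h import *
g=cv2.cvtColor(np.load("w7.npz")["frame"],cv2.COLOR_RGB2GRAY).astype(int)
for u in(258,272,286): print(u,"v168..",g[168:206,u].tolist())
for v in(196,202): print(v,"u228..",g[v,228:316].tolist())
E
```

```text
258 v168.. [77, 78, 80, 77, 73, 80, 86, 90, 93, 102, 99, 99, 101, 105, 100, 108, 122, 141, 160, 167, 160, 151, 143, 144, 149, 151, 147, 140, 139, 142, 141, 142, 134, 108, 68, 35, 16, 20]
272 v168.. [90, 92, 85, 86, 88, 87, 88, 87, 91, 100, 97, 105, 114, 138, 158, 163, 161, 151, 143, 145, 143, 144, 146, 144, 144, 139, 141, 139, 143, 139, 130, 107, 66, 34, 21, 22, 15, 23]
286 v168.. [82, 82, 88, 91, 101, 103, 103, 100, 93, 88, 89, 91, 90, 93, 95, 109, 130, 150, 162, 164, 160, 151, 148, 148, 150, 144, 144, 146, 145, 143, 144, 141, 131, 105, 63, 31, 15, 17]
196 u228.. [149, 107, 90, 84, 73, 55, 51, 56, 66, 72, 77, 73, 79, 79, 81, 85, 101, 126, 145, 153, 158, 151, 143, 150, 166, 182, 185, 182, 163, 148, 139, 136, 141, 139, 138, 139, 141, 143, 142, 139, 142, 143, 143, 142, 143, 143, 141, 142, 142, 142, 141, 143, 143, 144, 142, 142, 143, 143, 145, 143, 144, 145, 146, 149, 145, 144, 141, 137, 144, 154, 160, 155, 143, 113, 90, 77, 76, 74, 76, 72, 66, 55, 51, 69, 100, 110, 102, 98]
202 u228.. [148, 109, 92, 81, 73, 59, 47, 55, 65, 72, 77, 77, 80, 91, 116, 141, 157, 151, 138, 115, 84, 75, 93, 132, 158, 157, 133, 106, 94, 81, 68, 57, 47, 38, 31, 24, 24, 20, 19, 26, 25, 22, 18, 22, 21, 24, 22, 21, 20, 23, 22, 24, 21, 23, 27, 27, 38, 50, 63, 79, 92, 107, 120, 126, 126, 117, 98, 79, 78, 80, 101, 128, 146, 156, 153, 130, 109, 84, 77, 72, 59, 52, 52, 80, 115, 126, 134, 139]
```

```bash
python3 - <<'E'
from h import *
from scipy.optimize import least_squares
c=capture("wrist"); print(r.get_state()["tcp_pos"])
pts=[(258,184.2),(272,180.5),(286,183.8),(245,196),(300.7,196),(242.4,202),(303.3,202)]
P=np.array([back(c,p,.085)[:2] for p in pts])
o=least_squares(lambda v:np.hypot(*(P-v).T)-.028,[.6,.083]); print(o.x,(o.fun*1e3).round(1))
q=[(258,201.8),(272,199.8),(286,201.8)]
Q=np.array([back(c,p,.172-.0184+.011)[:2] for p in q])
o=least_squares(lambda v:np.hypot(*(Q-v).T)-.031,[.6,.083]); print("cover",o.x,(o.fun*1e3).round(1))
E
```

```text
[0.59977459 0.08460529 0.17285088]
[0.59929944 0.08375991] [ 0.2  0.5 -0.1 -0.2 -0.1 -0.6 -0.5]
cover [0.60028578 0.08532394] [-0.   0.1 -0. ]
```

```bash
python3 -m creep '[[20,-0.03,-0.05,-0.5,0,0,0],[20,0,0,-0.7,0,0,0],[20,0,0,-0.6,0,0,0],[20,0,0,-0.5,0,0,0],[20,0,0,-0.3,0,0,0],[20,0,0,-0.2,0,0,0],[20,0,0,-0.2,0,0,0],[20,0,0,0,0,0,0]]' 15
python3 -m creep '[[20,0,0,0,0,0,0],[45,0,0,0,0,0,0],[45,0,0,0,0,0,0],[45,0,0,0,0,0,0],[45,0,0,0,0,0,0],[45,0,0,0.4,0,0,0],[45,0,0,1,0,0,0],[45,0,0,1,0,0,0]]'
python3 -m creep '[[45,0,0.3,0.6,0,0,7],[45,0,0.5,0.5,0,0,7],[45,0,0.5,0,0,0,7],[45,0,0.5,0,0,0,7],[45,0,0.5,0,0,0,7],[45,0,0.5,0,0,0,7],[45,0,0.5,0,0,0,7],[45,0,0.5,0,0,0,7]]'
python3 -m creep '[[45,0,0.5,0,0,0,7],[45,0,0.5,0,0,0,7],[45,0,0.5,0,0,0,7],[45,0,0.5,0,0,0,7],[45,0,0.5,0,0,0,7],[45,0,0.5,0,0,0,7],[45,0,0.5,0,0,0,5],[45,0,0.4,0,0,0,0]]'
python3 -m creep '[[45,0,0,0,0,0,0],[45,0,0,0,0,0,0]]'
cat > look.py <<'E'
from h import *
for cam in("wrist","top","side"):
  c=capture(cam); s=r.get_state(); 
  if cam=="wrist": print(s["tcp_pos"],s["eef_rot"].round(1),s["joints"].round(0)); cv2.imwrite("pics/w8.png",c["frame"][:,:,::-1])
  for m,cf,b in masks(c,"tag"):
    g=cv2.cvtColor(c["frame"],cv2.COLOR_RGB2HSV)[m].mean(0)
    mf=cv2.morphologyEx(m.astype(np.uint8),cv2.MORPH_CLOSE,np.ones((25,25)) if cam=="wrist" else np.ones((7,7)))
    p=back(c,(b[:2]+b[2:])/2,.005); print(cam,round(cf,2),b.round(),g.round(),p.round(3),fit(M["tag"],[(c,mf)],p,(-150,-180,150),True))
  for m,cf,b in masks(c,"cover0"): print(cam,"cov",round(cf,2),b.round(),fit([h+[0,0,.077] for h in M["cover"][:2]],[(c,m)],back(c,(b[:2]+b[2:])/2,.09)))
E
python3 look.py
```

```text
time_s: 38.0
tcp_pos: [0.5993, 0.0831, 0.0974]
eef_rot: [180.0, -0.0, -97.4]
contact_force: [0.5, 0.7, -0.8]
gripper_width: 0.0237
gripper_force: 15.0
time_s: 38.67
tcp_pos: [0.599, 0.0825, 0.1583]
eef_rot: [179.9, -0.1, -97.4]
contact_force: [0.7, 0.5, 1.4]
gripper_width: 0.0449
gripper_force: 0.0
time_s: 39.33
tcp_pos: [0.5997, 0.1784, 0.1864]
eef_rot: [-180.0, -0.0, -41.0]
contact_force: [-0.2, -0.3, 0.2]
gripper_width: 0.0453
gripper_force: 0.0
time_s: 40.0
tcp_pos: [0.5997, 0.2763, 0.1862]
eef_rot: [-180.0, -0.0, 5.8]
contact_force: [0.1, -0.3, 0.1]
gripper_width: 0.0447
gripper_force: 0.0
time_s: 40.17
tcp_pos: [0.5996, 0.2757, 0.1856]
eef_rot: [-180.0, -0.0, 5.5]
contact_force: [-0.6, 0.4, 0.2]
gripper_width: 0.0449
gripper_force: 0.0
[0.59953884 0.27523636 0.1855423 ] [180.    0.    5.5] [ 42.  21.  -5.   0. -65.  54.]
wrist 0.59 [259.  89. 307. 182.] [48. 15. 53.] [0.665 0.269 0.005] (array([ 665.2,  269.3, -172.7]), np.float64(0.967))
wrist cov 0.69 [546. 215. 560. 231.] (array([634., -11.]), np.float64(0.329))
wrist cov 0.56 [448. 200. 518. 255.] (array([600.8,  83. ]), np
[... 263 characters left out ...]
0.74 [298. 181. 315. 200.] (array([573.6, -77.9]), np.float64(0.891))
top cov 0.73 [240. 173. 262. 193.] (array([599.9,  84.2]), np.float64(0.894))
top cov 0.63 [267. 174. 290. 192.] (array([590.4,   3.6]), np.float64(0.952))
side 0.71 [286. 171. 315. 189.] [81. 23. 54.] [0.67  0.277 0.005] (array([ 665.8,  273.3, -172.2]), np.float64(0.903))
side 0.58 [162. 186. 187. 204.] [ 13. 224. 186.] [0.248 0.425 0.005] (array([244.7, 443.1,  92.2]), np.float64(0.917))
side cov 0.69 [326. 218. 350. 235.] (array([575.1, -75.7]), np.float64(0.886))
side cov 0.65 [315. 201. 342. 219.] (array([591. ,   6.7]), np.float64(0.913))
side cov 0.63 [306. 190. 324. 205.] (array([602.7,  87. ]), np.float64(0.908))
```

```bash
python3 -m creep '[[34,0.9,-0.03,0,0,0,0.9],[34,0.9,-0.05,-0.3,0,0,0.9],[34,0.9,-0.05,-0.7,0,0,0],[34,0.8,0,-0.9,0,0,0],[34,0,0,-0.9,0,0,0],[34,0,0,-0.9,0,0,0],[34,0,0,-0.9,0,0,0],[34,0,0,-0.9,0,0,0]]' 30
python3 -m creep '[[34,0,0,-0.8,0,0,0],[34,0,0,-0.4,0,0,0],[34,0,0,-0.3,0,0,0],[34,0,0,0,0,0,0],[34,0,0,0,0,0,0]]'
```

```text
time_s: 41.28
tcp_pos: [0.6873, 0.2718, 0.0465]
eef_rot: [180.0, 0.0, 7.4]
contact_force: [0.6, -0.1, 0.2]
gripper_width: 0.0341
gripper_force: 0.0
time_s: 41.7
tcp_pos: [0.6876, 0.2723, 0.0109]
eef_rot: [-180.0, -0.0, 7.4]
contact_force: [0.0, 0.6, 1.2]
gripper_width: 0.0343
gripper_force: 0.0
```

```bash
python3 -m creep '[[34,0,0,-0.07,0,0,0],[10,0,0,0,0,0,0],[10,0,0,0,0,0,0],[10,0,0,0,0,0,0],[10,0,0,0,0,0,0],[10,0,0,0,0,0,0],[10,0,0,0,0,0,0],[10,0,0,0.4,0,0,0]]' 40
python3 -m creep '[[10,0,0,0.8,0,0,0],[10,0,0,1,0,0,0],[10,0,0,1,0,0,0],[10,0,0,1,0,0,0],[10,-0.5,-0.3,1,0,0,0],[10,-0.9,-0.5,1,0,0,0],[10,-0.9,-0.5,1,0,0,0],[10,-0.9,-0.5,1,0,0,0]]' 40
cat > st.py <<'E'
from h import *
print(r.get_state()["gripper_width"])
obs=[]
for cam in("side","top"):
    c=capture(cam); A=masks(c,"stand"); print(cam,[(round(a[1],2),a[2].round()) for a in A])
    if A: obs.append((c,A[0][0])); print(fit(M["stand"],obs[-1:],(.608,-.322),(0,15,30,-20),True))
    cv2.imwrite(f"pics/st_{cam}.png",c["frame"][:,:,::-1])
    for n in ("peg",): print([(round(d["conf"],2),np.round(d["bbox"],1)) for d in search_frame(c,n)])
p,q=fit(M["stand"],obs,(.608,-.322),(0,15,30,-20),True); print("both",p,q)
Rz=R.from_euler("z",p[2],degrees=True)
for L in(0,.055):
    w=Rz.apply([-L*np.sin(np.radians(40)),0,.18+L*np.cos(np.radians(40))])+[p[0]/1e3,p[1]/1e3,0]
    print("peg",L,w.round(4),[proj(c,w).round(1).tolist() for c,_ in obs])
a=cv2.resize(cv2.imread("pics/st_side.png")[235:335,375:455],(480,600),interpolation=cv2.INTER_CUBIC)[:,:400]
b=cv2.resize(cv2.imread("pics/st_top.png")[150:210,355:415],(400,400),interpolation=cv2.INTER_CUBIC)
cv2.imwrite("pics/st.png",np.hstack([a,np.vstack([b,np.zeros((200,400,3),np.uint8)])]))
E
python3 st.py
```

```text
time_s: 42.37
tcp_pos: [0.6859, 0.2715, 0.0168]
eef_rot: [179.9, 0.2, 7.4]
contact_force: [-1.4, -0.2, -1.6]
gripper_width: 0.0134
gripper_force: 40.0
time_s: 43.03
tcp_pos: [0.606, 0.2264, 0.2148]
eef_rot: [180.0, 0.0, 7.4]
contact_force: [0.7, 0.9, 0.2]
gripper_width: 0.0141
gripper_force: 40.0
0.014104288052696866
side [(0.85, array([384., 244., 433., 320.])), (0.62, array([328., 234., 349., 254.]))]
(array([ 609. , -321. ,   18.2]), np.float64(0.911))
[(0.16, array([402.2, 341.8, 465.6, 392.7]))]
top [(0.77, array([360., 159., 403., 199.]))]
(array([ 607.3, -323.9,   15.1]), np.float64(0.898))
[(0.6, array([190. , 170.2, 209.9, 192.8]))]
both [ 607.2 -322.8   14.9] 0.897
peg 0 [ 0.6072 -0.3228  0.18  ] [[[418.3, 254.6]], [[393.7, 167.9]]]
peg 0.055 [ 0.573  -0.3319  0.2221] [[[413.9, 249.2]], [[401.9, 175.2]]]
```

View pics/st.png

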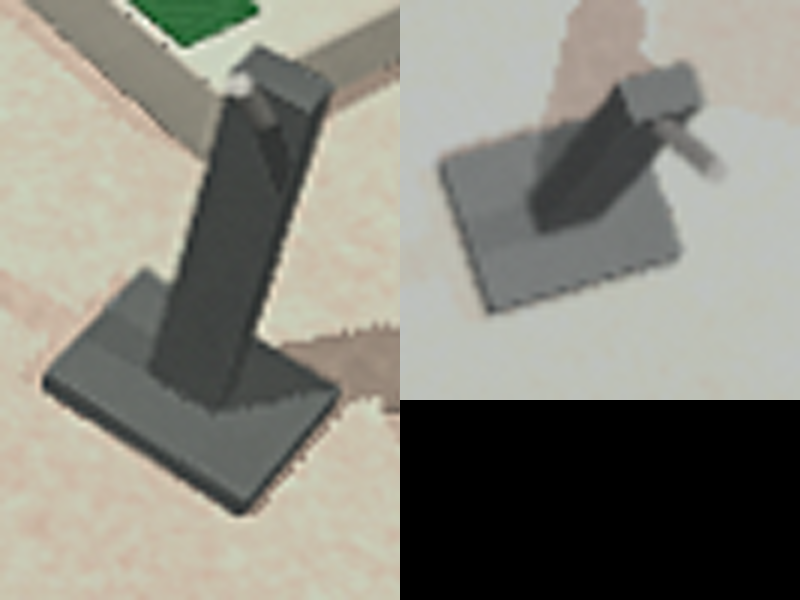

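Peg tip at side px (415,249) and top px (402,176) agrees with the fitted stand pose to about a pixel. I'll carry the tag over, turning it half a turn.

```bash
python3 -m creep '[[10,-0.1,-0.5,0.7,0,0,-4],[10,-0.19,-0.9,0.7,0,0,-6.9],[10,-0.19,-0.9,0.7,0,0,-6.9],[10,-0.19,-0.9,0.1,0,0,-6.9],[10,-0.19,-0.9,0,0,0,-6.9],[10,-0.19,-0.9,0,0,0,-6.9],[10,-0.19,-0.9,0,0,0,-6.9],[10,-0.19,-0.9,0,0,0,-6.9]]' 40
python3 -m creep '[[10,-0.19,-0.9,0,0,0,-6.9],[10,-0.19,-0.9,0,0,0,-6.9],[10,-0.19,-0.9,0,0,0,-6.9],[10,-0.19,-0.9,0,0,0,-6.9],[10,-0.19,-0.9,0,0,0,-6.9],[10,-0.19,-0.9,0,0,0,-6.9],[10,-0.19,-0.9,0,0,0,-6.9],[10,-0.19,-0.9,0,0,0,-6.9]]' 40
python3 -m creep '[[10,-0.19,-0.9,0,0,0,-6.9],[10,-0.19,-0.9,0,0,0,-6.9],[10,-0.19,-0.9,0,0,0,-6.9],[10,-0.19,-0.9,0,0,0,-6.9],[10,-0.19,-0.9,0,0,0,-6.9],[10,-0.19,-0.9,0,0,0,-6.9],[10,-0.19,-0.8,0,0,0,-6.9],[10,-0.19,-0.8,0,0,0,-6.9]]' 40
python3 - <<'E'
from h import *
s=r.get_state(); print(s["joints"].round(0),s["eef_rot"].round(1),s["tcp_pos"])
E
```

```text
time_s: 44.0
tcp_pos: [0.5712, 0.0562, 0.2669]
eef_rot: [179.8, 0.1, -45.2]
contact_force: [0.3, -0.2, -1.1]
gripper_width: 0.0135
gripper_force: 40.0
time_s: 44.67
tcp_pos: [0.5332, -0.1239, 0.267]
eef_rot: [179.8, -0.0, -100.4]
contact_force: [0.8, 0.0, 0.2]
gripper_width: 0.014
gripper_force: 40.0
time_s: 45.33
tcp_pos: [0.4952, -0.299, 0.2668]
eef_rot: [179.9, -0.1, -155.7]
contact_force: [-0.1, 0.4, -0.1]
gripper_width: 0.0134
gripper_force: 40.0
[-12.  10.  -8.  -0. -72. -54.] [ 1.799e+02 -1.000e-01 -1.557e+02] [ 0.4952062  -0.29902746  0.26677754]
```

```bash
python3 -m creep '[[10,0,0,0,0,0,-4.6],[10,0,0,0,0,0,-4.6],[10,0,0,0,1.71,-6.44,0],[10,0,0,0,1.71,-6.44,0],[10,0,0,0,1.71,-6.44,0],[10,0,0,0,1.71,-6.44,0],[10,0,0,0,1.71,-6.44,0],[10,0,0,0,1.71,-6.44,0]]' 40
python3 -m creep '[[10,0,0,0,0,0,0],[10,0,0,0,0,0,0]]'
cat > eye.py <<'E'
from h import *
s=r.get_state(); A=R.from_euler("xyz",s["eef_rot"],degrees=True).as_matrix(); t=s["tcp_pos"]
print(s["joints"].round(0),t.round(4),s["eef_rot"].round(1),s["gripper_width"])
tx=-A[:,0]; tz=-A[:,2]; eye=t+.052*tx-.0065*tz
Rz=R.from_euler("z",15,degrees=True); u=Rz.apply([-np.sin(np.radians(40)),0,np.cos(np.radians(40))])
root=np.array([.6065,-.3238,.18])
print("eye",eye.round(4),"tz.u",tz@u,"tx",tx.round(3))
for L in(.075,.05,.03,.015): print(L,((root+L*u-eye)/.025).round(2))
print("u units per mm",(u/25).round(4))
E
python3 eye.py
python3 - <<'E'
from h import *
for cam in("side","top"):
    c=capture(cam); cv2.imwrite(f"pics/e_{cam}.png",c["frame"][:,:,::-1])
    for m,cf,b in masks(c,"tag"):
        f=cv2.RETR_CCOMP; cs,hh=cv2.findContours(m.astype(np.uint8),f,cv2.CHAIN_APPROX_NONE)
        print(cam,round(cf,2),b.round(),[x.reshape(-1,2).mean(0).round(1).tolist() for x,h in zip(cs,hh[0]) if h[3]>=0])
    s=r.get_state(); A=R.from_euler("xyz",s["eef_rot"],degrees=True).as_matrix(); print("pred eye",proj(c,s["tcp_pos"]-.052*A[:,0]+.0065*A[:,2]).round(1))
E
```

```text
time_s: 46.0
tcp_pos: [0.4959, -0.2979, 0.2686]
eef_rot: [-179.3, 40.2, -164.2]
contact_force: [-2.1, -0.5, -3.7]
gripper_width: 0.0138
gripper_force: 40.0
time_s: 46.17
tcp_pos: [0.4937, -0.3002, 0.2669]
eef_rot: [-179.7, 39.7, -164.8]
contact_force: [0.1, -1.3, 0.6]
gripper_width: 0.0137
gripper_force: 40.0
[-34.   1. -16. -38. -52. -22.] [ 0.4937 -0.3002  0.2669] [-179.7   39.7 -164.8] 0.013705885851718554
eye [ 0.5363 -0.2887  0.2951] tz.u 0.9999843337684786 tx [0.742 0.202 0.639]
0.075 [ 0.95 -1.9  -2.31]
0.05 [ 1.57 -1.74 -3.07]
0.03 [ 2.06 -1.61 -3.69]
0.015 [ 2.44 -1.51 -4.14]
u units per mm [-0.0248 -0.0067  0.0306]
side 0.69 [163. 183. 183. 200.] [[168.8, 188.9]]
side 0.65 [391. 203. 409. 223.] []
pred eye [[393.2 216.5]]
top 0.75 [387. 174. 404. 207.] [[394.2, 180.8]]
top 0.69 [124. 294. 156. 310.] [[129.4, 301.8]]
pred eye [[393.2 179.9]]
```

```bash
python3 -m creep '[[10,0.2,-0.6,-0.4,0,0,0],[10,0.3,-0.6,-0.8,0,0,0],[10,0.3,-0.5,-0.7,0,0,0],[10,0.15,-0.2,-0.41,0,0,0],[10,0,0,0,0,0,0],[10,0,0,0,0,0,0]]' 40
python3 eye.py
python3 - <<'E'
from h import *
s=r.get_state(); A=R.from_euler("xyz",s["eef_rot"],degrees=True).as_matrix(); e=s["tcp_pos"]-.052*A[:,0]+.0065*A[:,2]
for cam in("side","top"):
    c=capture(cam)
    print(cam,"pred eye",proj(c,e).round(1))
    for m,cf,b in masks(c,"tag"):
        cs,hh=cv2.findContours(m.astype(np.uint8),cv2.RETR_CCOMP,cv2.CHAIN_APPROX_NONE)
        print(cam,round(cf,2),b.round(),[(len(x),x.reshape(-1,2).mean(0).round(1).tolist()) for x,h in zip(cs,hh[0]) if h[3]>=0])
E
```

```text
time_s: 46.87
tcp_pos: [0.5195, -0.3444, 0.2099]
eef_rot: [-179.6, 39.8, -164.3]
contact_force: [-0.3, -0.4, -0.1]
gripper_width: 0.0134
gripper_force: 40.0
[-38.   9. -13. -42. -50. -14.] [ 0.5195 -0.3444  0.2099] [-179.6   39.8 -164.3] 0.013375358235732066
eye [ 0.562  -0.3325  0.2382] tz.u 0.9999928410889806 tx [0.74  0.208 0.64 ]
0.075 [-0.08 -0.15 -0.03]
0.05 [ 0.54  0.02 -0.8 ]
0.03 [ 1.04  0.15 -1.41]
0.015 [ 1.41  0.25 -1.87]
u units per mm [-0.0248 -0.0067  0.0306]
side pred eye [[411.8 245.8]]
side 0.44 [167. 186. 182. 201.] []
top pred eye [[404.2 177.4]]
top 0.86 [397. 170. 414. 203.] [(25, [404.7, 177.8])]
top 0.86 [125. 293. 158. 309.] [(24, [129.5, 301.5])]
```

```bash
python3 -m creep '[[10,0.15,-0.08,-0.3,0,0,0],[10,0.2,0.04,-0.26,0,0,0],[10,0.2,0.05,-0.25,0,0,0],[10,0.2,0.05,-0.25,0,0,0]]' 40
python3 -m creep '[[10,0.2,0.05,-0.25,0,0,0],[10,0.2,0.06,-0.25,0,0,0],[10,0,0,0,0,0,0]]' 40
python3 eye.py
```

```text
time_s: 47.4
tcp_pos: [0.5382, -0.3437, 0.1835]
eef_rot: [-179.5, 39.9, -164.3]
contact_force: [-0.2, -1.1, -0.5]
gripper_width: 0.0135
gripper_force: 40.0
time_s: 47.65
tcp_pos: [0.5483, -0.3402, 0.1696]
eef_rot: [-179.7, 39.8, -164.4]
contact_force: [1.1, 1.2, -0.9]
gripper_width: 0.0136
gripper_force: 40.0
[-36.  13. -13. -44. -46. -11.] [ 0.5483 -0.3402  0.1696] [-179.7   39.8 -164.4] 0.01364756427979996
eye [ 0.5908 -0.3284  0.1979] tz.u 0.9999950184511676 tx [0.74  0.207 0.64 ]
0.075 [-1.23 -0.32  1.58]
0.05 [-0.61 -0.15  0.82]
0.03 [-0.12 -0.02  0.2 ]
0.015 [ 0.26  0.08 -0.26]
u units per mm [-0.0248 -0.0067  0.0306]
```

```bash
python3 -m creep '[[34,0,0,0,0,0,0],[34,0,0,0,0,0,0],[34,0,0,0,0,0,0],[34,-0.2,-0.05,0.24,0,0,0],[34,-0.4,-0.11,0.48,0,0,0],[34,-0.6,-0.15,0.7,0,0,0],[34,-0.6,-0.15,0.7,0,0,0],[34,-0.6,-0.15,0.7,0,0,0]]' 40
python3 -m creep '[[34,-0.6,0,0.3,0,0,0],[34,-0.6,0,0,0,0,0],[34,-0.6,0,0,0,0,0],[34,0,0,0,0,0,0],[34,0,0,0,0,0,0]]'
python3 - <<'E'
from h import *
o=[]
for cam,w in(("side",(370,230,450,330)),("top",(350,140,430,240)),("wrist",(0,0,560,420))):
    c=capture(cam); cv2.imwrite(f"pics/h_{cam}.png",c["frame"][:,:,::-1])
    print(cam,[(round(a[1],2),a[2].round()) for a in masks(c,"tag")])
    if cam!="wrist": o.append(cv2.resize(c["frame"][w[1]:w[3],w[0]:w[2],::-1],(400,500),interpolation=cv2.INTER_CUBIC))
cv2.imwrite("pics/h.png",np.hstack(o))
E
```

```text
time_s: 48.32
tcp_pos: [0.4863, -0.3568, 0.2445]
eef_rot: [-179.4, 39.9, -164.2]
contact_force: [0.1, -0.4, -0.1]
gripper_width: 0.034
gripper_force: 0.0
time_s: 48.73
tcp_pos: [0.4415, -0.3563, 0.249]
eef_rot: [-179.6, 39.9, -164.4]
contact_force: [-0.5, 0.4, -0.1]
gripper_width: 0.0337
gripper_force: 0.0
side [(0.69, array([171., 184., 183., 201.])), (0.56, array([404., 243., 430., 284.]))]
top [(0.88, array([122., 294., 156., 309.])), (0.44, array([383., 167., 403., 185.]))]
wrist [(0.87, array([242., 211., 283., 258.]))]
```

View pics/h.png

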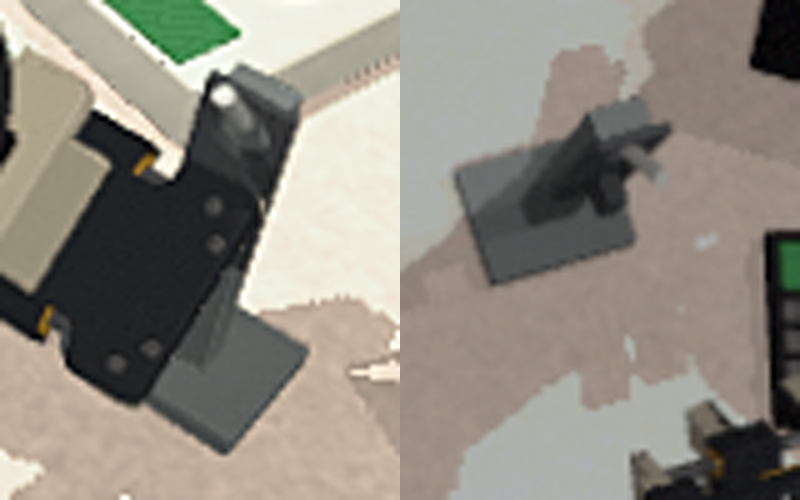

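```bash
python3 -m creep '[[34,0,0,0,-1.71,6.44,0],[34,0,0,0,-1.71,6.44,0],[34,0,0,0,-1.71,6.44,0],[34,0,0,0,-1.71,6.44,0],[34,0,0,0,-1.71,6.44,0],[34,0,0,0,-1.71,6.44,0],[40,0,0.4,0,0,0,6.6],[40,0,0.8,0,0,0,6.6]]'
python3 -m creep '[[40,0,0.9,0,0,0,6.6],[40,0,0.9,0,0,0,6.6],[40,0,0.9,0,0,0,6.6],[40,0,0.9,0,0,0,6.6],[40,0,0.9,0,0,0,6.6],[40,0,0.9,0,0,0,6.6],[40,0,0.9,0,0,0,6.6],[40,0,0.9,0,0,0,6.5]]'
python3 -m creep '[[40,0,0.9,0,0,0,0],[40,0,0.9,0,0,0,0],[40,0,0.9,0,0,0,0],[40,0,0.9,0,0,0,0],[40,0,0.9,0,0,0,0],[40,0,0.9,0,0,0,0],[40,0,0.9,0,0,0,0],[40,0,0.9,0,0,0,0]]'
python3 -m creep '[[40,0,0,0,0,0,0],[40,0,0,0,0,0,0]]'
cat > hd.py <<'E'
from h import *
from carfit import T
from scipy.optimize import least_squares
s=r.get_state(); print("TCP",s["tcp_pos"].round(4),s["eef_rot"].round(1))
P=(.588,.004,-8.5)
for cam in("wrist","side","top"):
    c=capture(cam)
    A=[(round(d["conf"],2),np.round(d["bbox"]).tolist()) for d in search_frame(c,"handle_grip")][:2]
    print(cam,A,"pred sleeve",proj(c,T(P,np.array([[-.15*np.cos(.037),y,.05+.15*np.sin(.037)] for y in(-.055,0,.055)]))).round(0).tolist())
    # dark sleeve pixels near prediction
    v=c["frame"].max(2); m=(v<45).astype(np.uint8)
    n,l,st,ce=cv2.connectedComponentsWithStats(m)
    q=proj(c,T(P,np.array([[-.148,0,.0555]])))[0]
    for i in range(1,n):
        if st[i,4]>30 and np.hypot(*(ce[i]-q))<40:
            pts=np.argwhere(l==i)[:,::-1].astype(np.float32); print("  blob",st[i].tolist(),ce[i].round(1),cv2.minAreaRect(pts), back(c,ce[i],.0555).round(4))
E
python3 hd.py
```

```text
time_s: 49.7
tcp_pos: [0.4445, -0.3257, 0.2478]
eef_rot: [179.9, -0.3, -150.9]
contact_force: [0.2, -0.3, 0.4]
gripper_width: 0.0391
gripper_force: 0.0
time_s: 50.37
tcp_pos: [0.4429, -0.1449, 0.2496]
eef_rot: [180.0, -0.1, -98.2]
contact_force: [0.9, 0.7, -0.2]
gripper_width: 0.0402
gripper_force: 0.0
time_s: 51.03
tcp_pos: [0.4427, 0.0352, 0.2497]
eef_rot: [180.0, -0.1, -98.6]
contact_force: [0.6, 0.2, 0.6]
gripper_width: 0.04
gripper_force: 0.0
time_s: 51.2
tcp_pos: [0.4429, 0.0349, 0.2496]
eef_rot: [180.0, -0.1, -98.4]
contact_force: [0.3, -0.5, 0.2]
gripper_width: 0.0399
gripper_force: 0.0
[ 5.87431478e-01  5.06271059e-03 -8.84256293e+00] [[-0.4, 0.5], [1.5, 3.2], [-0.7, 0.0], [-1.5, -0.8], [1.6, 0.1], [1.2, -0.9], [-1.0, -0.0], [-0.6, -1.3]]
handle [0.03683363] [ 0.29948575  0.13328365 -0.21173768  0.28028706]
comp -0.08 [[ 0.5751 -0.074   0.    ]]
comp 0 [[0.5874 0.0051 0.    ]]
comp 0.08 [[0.5997 0.0841 0.    ]]
TCP [0.4429 0.0349 0.2496] [ 1.80e+02 -1.00e-01 -9.84e+01]
wrist [(0.58, [132.0, 56.0, 281.0, 296.0])] pred sleeve [[274.0, 136.0], [274.0, 184.0], [274.0, 229.0]]
  
[... 195 characters left out ...]
e [[286.0, 244.0], [279.0, 232.0], [272.0, 220.0]]
  blob [271, 219, 17, 26, 126] [278.6 230.9] ((278.5230712890625, 230.91539001464844), (28.155881881713867, 4.713319301605225), 60.2551155090332) [0.4417 0.0298 0.0555]
  blob [303, 218, 25, 37, 130] [315.  237.5] ((313.9615173339844, 236.1922607421875), (42.434566497802734, 3.605551242828369), 56.3099365234375) [ 0.5161 -0.0466  0.0555]
top [(0.74, [423.0, 187.0, 446.0, 224.0]), (0.64, [231.0, 192.0, 323.0, 240.0])] pred sleeve [[290.0, 237.0], [271.0, 235.0], [253.0, 232.0]]
  blob [246, 208, 43, 49, 1097] [265.7 234.8] ((268.760009765625, 230.6799774169922), (40.44651412963867, 49.78031921386719), 8.130102157592773) [0.4402 0.0433 0.0555]
```

```bash
python3 -m creep '[[40,-0.12,-0.36,-0.5,0,0,0],[40,0,0,-0.9,0,0,0],[40,0,0,-0.9,0,0,0],[40,0,0,-0.9,0,0,0],[40,0,0,-0.9,0,0,0],[40,0,0,-0.9,0,0,0],[40,0,0,-0.9,0,0,0],[40,0,0,-0.9,0,0,0]]' 15
python3 -m creep '[[40,0,0,-0.8,0,0,0],[40,0,0,-0.5,0,0,0],[40,0,0,-0.2,0,0,0],[40,0,0,0,0,0,0],[10,0,0,0,0,0,0],[10,0,0,0,0,0,0],[10,0,0,0,0,0,0],[10,0,0,0,0,0,0]]' 15
python3 -m creep '[[10,0,0,0,0,0,0],[10,0,0,0,0,0,0]]' 15
python3 - <<'E'
import numpy as np
th=np.r_[.037,np.arange(.14,1.75,.1)]
for a,b in zip(th[:-1],th[1:]):
    d=150*(np.cos(a)-np.cos(b))/25; print(round(b,2),[round(d*.989,2),round(-d*.148,2),round(150*(np.sin(b)-np.sin(a))/25,2)])
E
```

```text
time_s: 52.17
tcp_pos: [0.44, 0.0241, 0.079]
eef_rot: [-180.0, -0.1, -98.7]
contact_force: [0.6, 0.4, -0.8]
gripper_width: 0.0399
gripper_force: 0.0
time_s: 52.83
tcp_pos: [0.4404, 0.0249, 0.0431]
eef_rot: [-179.9, -0.0, -98.6]
contact_force: [-0.1, -0.3, 0.2]
gripper_width: 0.0188
gripper_force: 0.0
time_s: 53.0
tcp_pos: [0.4396, 0.0249, 0.0425]
eef_rot: [180.0, -0.0, -98.6]
contact_force: [-3.3, 3.3, -0.1]
gripper_width: 0.0152
gripper_force: 15.0
0.14 [np.float64(0.05), np.float64(-0.01), np.float64(0.62)]
0.24 [np.float64(0.11), np.float64(-0.02), np.float64(0.59)]
0.34 [np.float64(0.17), np.float64(-0.03), np.float64(0.57)]
0.44 [np.float64(0.23), np.float64(-0.03), np.float64(0.55)]
0.54 [np.float64(0.28), np.float64(-0.04), np.float64(0.53)]
0.64 [np.float64(0.33), np.float64(-0.05), np.float64(0.5)]
0.74 [np.float64(0.38), np.float64(-0.06), np.float64(0.46)]
0.84 [np.float64(0.42), np.float64(-0.06), np.float64(0.42)]
0.94 [np.float64(0.46), np.float64(-0.07), np.float64(0.38)]
1.04 [np.float64(0.5), np.float64(-0.07), np.float64(0.33)]
1.14 [np.float64(0.53), np.float64(-0.08), np.float64(0.28)]
1.24 [np.float64(0.55), np.float64(-0.08), np.float64(0.22)]
1.34 [np.float64(0.57), np.float64(-0.09), np.float64(0.17)]
1.44 [np.float64(0.58), np.float64(-0.09), np.float64(0.11)]
1.54 [np.float64(0.59), np.float64(-0.09), np.float64(0.05)]
1.64 [np.float64(0.59), np.float64(-0.09), np.float64(-0.01)]
1.74 [np.float64(0.59), np.float64(-0.09), np.float64(-0.07)]
```

```bash
python3 -m creep '[[10,0.05,-0.01,0.62,0,0,0],[10,0.11,-0.02,0.59,0,0,0],[10,0.17,-0.03,0.57,0,0,0],[10,0.23,-0.03,0.55,0,0,0]]' 20
python3 -m creep '[[10,0.28,-0.04,0.53,0,0,0],[10,0.33,-0.05,0.5,0,0,0],[10,0.38,-0.06,0.46,0,0,0],[10,0.42,-0.06,0.42,0,0,0]]' 20
python3 -m creep '[[10,0.46,-0.07,0.38,0,0,0],[10,0.5,-0.07,0.33,0,0,0],[10,0.53,-0.08,0.28,0,0,0],[10,0.55,-0.08,0.22,0,0,0]]' 20
python3 hd.py | grep -A3 -E "TCP|side|top"
```

```text
time_s: 53.33
tcp_pos: [0.452, 0.0228, 0.1006]
eef_rot: [179.8, -0.1, -98.7]
contact_force: [-6.5, 8.3, -1.7]
gripper_width: 0.0157
gripper_force: 20.0
time_s: 53.67
tcp_pos: [0.4827, 0.0178, 0.1482]
eef_rot: [179.3, -0.1, -98.7]
contact_force: [-33.9, 19.3, 28.8]
gripper_width: 0.0154
gripper_force: 20.0
time_s: 54.0
tcp_pos: [0.5389, 0.0085, 0.181]
eef_rot: [179.9, -0.2, -98.6]
contact_force: [-7.1, -3.5, 9.8]
gripper_width: 0.0153
gripper_force: 20.0
TCP [0.5389 0.0085 0.181 ] [179.9  -0.2 -98.6]
wrist [(0.55, [214.0, 2.0, 287.0, 315.0])] pred sleeve [[380.0, 150.0], [376.0, 208.0], [371.0, 260.0]]
side [(0.81, [302.0, 177.0, 347.0, 252.0])] pred sleeve [[286.0, 244.0], [279.0, 232.0], [272.0, 220.0]]
top [(0.76, [237.0, 184.0, 326.0, 198.0])] pred sleeve [[290.0, 237.0], [271.0, 235.0], [253.0, 232.0]]
```

```bash
python3 -m creep '[[10,0.57,-0.09,0.17,0,0,0],[10,0.58,-0.09,0.11,0,0,0],[10,0.59,-0.09,0.05,0,0,0]]' 8
python3 -m creep '[[10,0.59,-0.09,-0.01,0,0,0],[10,0.3,-0.05,-0.03,0,0,0],[10,0,0,0,0,0,0]]' 8
python3 -m creep '[[10,0.15,-0.02,-0.02,0,0,0],[10,0,0,0,0,0,0]]' 8
```

```text
time_s: 54.55
tcp_pos: [0.5834, 0.0021, 0.1878]
eef_rot: [180.0, -0.1, -98.6]
contact_force: [-2.9, -1.2, 2.0]
gripper_width: 0.0158
gripper_force: 8.0
time_s: 54.8
tcp_pos: [0.6066, -0.0013, 0.1858]
eef_rot: [180.0, -0.1, -98.6]
contact_force: [1.7, -3.5, -0.1]
gripper_width: 0.0155
gripper_force: 8.0
time_s: 54.97
tcp_pos: [0.6068, -0.0016, 0.1849]
eef_rot: [179.7, -0.2, -98.6]
contact_force: [-9.2, 0.9, 7.5]
gripper_width: 0.0154
gripper_force: 8.0
```

```bash
python3 -m creep '[[10,0.15,-0.02,0,0,0,0],[10,0,0,0,0,0,0]]' 12
python3 -m creep '[[10,0.1,-0.01,0,0,0,0],[10,0,0,0,0,0,0]]' 12
python3 -m creep '[[10,0.1,-0.01,0,0,0,0],[10,0,0,0,0,0,0]]' 12
```

```text
time_s: 55.13
tcp_pos: [0.6078, -0.0018, 0.1847]
eef_rot: [179.4, -0.2, -98.6]
contact_force: [-23.7, 5.5, 16.6]
gripper_width: 0.0173
gripper_force: 12.0
time_s: 55.3
tcp_pos: [0.6097, -0.0021, 0.1847]
eef_rot: [179.4, -0.2, -98.6]
contact_force: [-22.4, 3.9, 15.6]
gripper_width: 0.0212
gripper_force: 12.0
time_s: 55.47
tcp_pos: [0.6121, -0.0024, 0.1847]
eef_rot: [179.4, -0.2, -98.6]
contact_force: [-23.0, 4.1, 15.7]
gripper_width: 0.026
gripper_force: 12.0
```

```bash
python3 -m creep '[[50,0,0,0,0,0,0],[50,0,0,0,0,0,0],[50,0,0,0,0,0,0],[50,0,0,0.5,0,0,0],[50,0,0,0.9,0,0,0],[50,0,0,0.9,0,0,0],[50,-0.6,0,0.9,0,0,0],[50,-0.9,0,0.5,0,0,0]]' 12
python3 -m creep '[[50,-0.9,0.6,0,0,0,0],[50,-0.9,0.9,0,0,0,0],[50,-0.9,0.9,0,0,0,0],[50,-0.9,0.9,0,0,0,0],[50,-0.9,0.9,0,0,0,0],[50,-0.5,0.9,0,0,0,0],[50,0,0.9,0,0,0,0],[50,0,0.9,0,0,0,0]]'
python3 -m creep '[[50,0,0.9,0,0,0,0],[50,0,0.9,0,0,0,0],[50,0,0.9,0,0,0,0],[50,0,0,0,0,0,0],[50,0,0,0,0,0,0]]'
python3 - <<'E'
from h import *
from carfit import T
P=(.588,.004,-8.5); C={k:capture(k) for k in("top","side")}
for cam,c in C.items():
  for th in(1.6,1.7):
    print(cam,"pred bar",th,proj(c,T(P,np.array([[-.15*np.cos(th),y,.05+.15*np.sin(th)] for y in(-.142,-.055,.055,.142)]))).round(1).tolist())
  v=c["frame"].max(2); m=(v<45).astype(np.uint8); n,l,st,ce=cv2.connectedComponentsWithStats(m)
  q=proj(c,T(P,np.array([[.019,0,.199]])))[0]
  for i in range(1,n):
    if st[i,4]>30 and np.hypot(*(ce[i]-q))<35: print(" blob",st[i].tolist(),ce[i].round(1))
  print(cam,"handle",[(round(d["conf"],2),np.round(d["bbox"]).tolist()) for d in search_frame(c,"handle_grip")][:2])
  print("tag",[(round(a[1],2),a[2].round().tolist()) for a in masks(c,"tag")])
  for n_,z in(("cover",.077),):
    for m,cf,b in masks(c,"cover0"): print("cov",round(cf,2),b.round(),fit([h+[0,0,z] for h in M["cover"][:2]],[(c,m)],back(c,(b[:2]+b[2:])/2,.09)))
E
```

```text
time_s: 56.13
tcp_pos: [0.5827, -0.0018, 0.2796]
eef_rot: [-179.8, -0.1, -98.6]
contact_force: [0.8, 1.7, 0.9]
gripper_width: 0.0501
gripper_force: 0.0
time_s: 56.8
tcp_pos: [0.4553, 0.1719, 0.2786]
eef_rot: [-179.9, 0.1, -98.5]
contact_force: [0.5, 1.6, -0.8]
gripper_width: 0.0498
gripper_force: 0.0
time_s: 57.22
tcp_pos: [0.4558, 0.2391, 0.2774]
eef_rot: [180.0, -0.1, -98.5]
contact_force: [-0.4, 0.3, -0.0]
gripper_width: 0.05
gripper_force: 0.0
[ 5.87431478e-01  5.06271059e-03 -8.84256293e+00] [[-0.4, 0.5], [1.5, 3.2], [-0.7, 0.0], [-1.5, -0.8], [1.6, 0.1], [1.2, -0.9], [-1.0, -0.0], [-0.6, -1.3]]
handle [0.03683363] [ 0.29948575  0.13328365 -0.21173768  0.28028706]
comp -0.08 [[ 0.5751 -0.074   0.    ]]
comp 0 [[0.5874 0.0051 0.    ]]
comp 0.08 [[0.5997 0.0841 0.    ]]
top pred bar 1.6 [[329.8, 178.6], [298.3, 174.4], [258.6, 169.2], [227.5, 165.2]]
top pred bar 1.7 [[330.3, 173.5], [299.0, 169.4], [259.4, 164.2], [228.4, 160.2]]
 blob [260, 163, 39, 9, 168] [279.4 167. ]
 blob [242, 172, 21, 19, 306] [251.8 181.1]
 blob [269, 176, 23, 19, 306] [278.9 184.6]
 blob [296, 180, 20, 
[... 508 characters left out ...]
68.4], [308.9, 153.8]]
side pred bar 1.7 [[361.2, 207.5], [344.6, 188.6], [326.2, 167.7], [313.4, 153.2]]
 blob [325, 166, 22, 24, 134] [335. 177.]
 blob [305, 186, 20, 16, 215] [315.  194.6]
 blob [317, 201, 21, 17, 246] [326.8 210.1]
side handle [(0.32, [328.0, 236.0, 348.0, 254.0])]
tag [(0.63, [307.0, 152.0, 363.0, 250.0]), (0.59, [401.0, 245.0, 427.0, 285.0]), (0.49, [163.0, 188.0, 186.0, 203.0])]
cov 0.67 [316. 200. 340. 221.] (array([590.6,   6.3]), np.float64(0.914))
cov 0.65 [266. 145. 299. 163.] (array([621.3, 312.7]), np.float64(0.435))
cov 0.52 [327. 217. 349. 234.] (array([576.5, -74.3]), np.float64(0.908))
cov 0.5 [307. 189. 324. 203.] (array([602.2,  86. ]), np.float64(0.789))
```

The handle bar is at the 1.7 prediction in both views (top px 279,167; side px 335,177). All three covers are seated, the tag is on the peg, and the robot is clear of everything.

```bash
python3 -c "
from plant import close_job
print(close_job())"
```

```text
the job is handed in; nothing more can be done
None
```

I handed the job in at about 57 s: all three pots are in the carrier with covers seated, the handle is up against its end stop, and the steel tag hangs on the peg; the camera checks agreed, but I got no verdict back.

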